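# Hang the parts caddy from an S-hook on the bench rail

## Task

Lift the yellow S-hook out of its grey rest, hook it over the steel rail between the two blue collars and let go of it. Then hang the blue parts caddy by its carrying bar in the hook's lower curl and leave it hanging there freely, level and still. Keep the caddy roughly upright all the way, and do not knock the calipers or the flux pot about.

Things in the scene. Friction and masses are not known exactly. Their poses are not given: they have to be found in the camera images.
- rail: Fixed bench rail: a level steel bar, 12 mm diameter, along its y axis, held at its +y end by one post (20 mm thick) at y = 110 mm; its free -y end is at y = -112 mm. Two blue collars (22 mm diameter) leave the bar bare between them from y = -50 to +30 mm. Origin on the bench; x points away from the robot (within 0.15 rad), z up. Wall trunking stands 100 mm behind it.
- rail_mid (a point): Point on the rail's centre line at y = 0, 270 mm above the bench (axes as the rail's).
- hook_rest: Fixed grey block, 76 x 50 x 36 mm, with an upright slot 34 mm (x) by 14 mm (y), 32 mm deep, in which the S-hook stands; origin at the centre of its underside, z up.
- s_hook: Loose yellow S-hook, 60 g, 170 mm tall: a strip 5 mm thick, 12 mm wide (along y), bent in the x-z plane. Origin at its lowest point, z up. Starts upright in the rest, bottom 4 mm above the bench, leaning at most 0.1 rad, x away from the robot within 0.5 rad. The strip rises from the lower curl at x = 13.5 mm to z = 52, crosses to x = -13.5 mm at z = 72 and goes on up to the upper curl.
- hook_seat (a point): Centre of the upper curl (inner radius 11 mm), at x = 0, z = 108 mm on the hook. Its mouth is on the +x side: the tip, at x = 13.5 mm, ends at z = 100 mm. The rail enters from +x below the tip, its centre at hook height 80 to 93 mm; then the hook goes down about 28 mm onto it. Hung, this point lies 5 mm below the rail's centre line, and the hook swings freely.
- hook_curl (a point): Centre of the lower curl (inner radius 11 mm), at x = 0, z = 16 mm on the hook. Its mouth is on the -x side: the tip, at x = -13.5 mm, ends at z = 24 mm. The caddy's bar enters from -x over the tip, its centre at hook height 29 to 54 mm, and goes down about 33 mm; seated, its centre is 7 mm below this point. Axes as the hook's.
- hook_tab (a point): Centre of the black grip tab on top of the hook: 24 mm (x), 10 mm (y), from z = 122 to 170 mm on the hook; pinch it across y. Axes as the hook's.
- caddy: Loose blue open parts caddy, tray 140 (x) x 92 (y) mm, walls 42 mm high, 0.14 to 0.22 kg, on the bench. Origin at the centre of the tray's underside, z up, x away from the robot within 0.3 rad. Adapters and caps are fixed in it. A black grip plate stands in front of it. It balances level (within 0.1 rad) under its bar.
- caddy_grip (a point): Middle of the top edge of the black upright grip plate, 108 mm to -x of the tray's centre, 54 mm above its underside: 8 mm thick (x), 40 mm wide (y), free from z = 10 to 54 mm with 34 mm of room between it and the tray. Pinch it from above, across x.
- caddy_bar (a point): Middle of the steel carrying bar, on its centre line, 105 mm above the caddy's underside: 8 mm diameter, along y over the caddy's centre, straight for 72 mm, on two uprights at y = -45 and +45 mm.
- calipers: Loose digital calipers lying flat, 68 x 205 x 15 mm; leave alone.
- flux_pot: Loose amber pot with white lid, 37 mm across and 28 mm high; leave alone.

How it is judged (in metres and radians):
On the way:
1. the S-hook hangs on the bare stretch of rail between the collars, let go, while the caddy is still off it (x of hook_seat in the frame of rail_mid between -0.015 and 0.015 m and y of hook_seat in the frame of rail_mid between -0.05 and 0.03 m and z of hook_seat in the frame of rail_mid between -0.013 and 0.004 m and angle between s_hook's own z axis and vertical below 0.35 rad and contact force between s_hook and rail above 0.1 N and contact force between each of the fingers, caddy and s_hook below 0.05 N), for 0.3 s.
At the end, for the whole second after the job is handed in: Hook upright within 0.35 rad with the rail in its upper curl, between the collars; caddy bar seated in the lower curl (within 12 mm of its centre, hook within 35 mm of the bar's middle); caddy level within 0.2 rad, clear of rail and rest; both at rest (below 0.06 m/s, 0.5 rad/s) (x of hook_seat in the frame of rail_mid between -0.015 and 0.015 m and y of hook_seat in the frame of rail_mid between -0.05 and 0.03 m and z of hook_seat in the frame of rail_mid between -0.013 and 0.004 m and angle between s_hook's own z axis and vertical below 0.35 rad and contact force between s_hook and rail above 0.1 N and x of caddy_bar in the frame of hook_curl between -0.012 and 0.012 m and y of caddy_bar in the frame of hook_curl between -0.035 and 0.035 m and z of caddy_bar in the frame of hook_curl between -0.012 and 0.002 m and angle between caddy's own z axis and vertical below 0.2 rad and contact force between caddy and s_hook above 0.5 N and contact force between caddy and rail below 0.05 N and contact force between caddy and hook_rest below 0.05 N and linear speed of each of caddy, s_hook below 0.06 m/s and angular speed of caddy below 0.5 rad/s); the robot touches nothing.
It fails at once if the caddy is tipped by more than 0.7 rad (angle between caddy's own z axis and vertical above 0.7 rad).
It fails at once if the calipers is knocked more than 30 mm away (distance of calipers from where it was at the start of the episode above 0.03 m).
It fails at once if the flux pot is knocked more than 30 mm away (distance of flux_pot from where it was at the start of the episode above 0.03 m).
It also fails if it takes over 72 s, if anything falls off the work surface, if the arm or the gripper's body presses on something with over 40 N, if the wrist force passes 120 N, or if a joint passes its speed limit or range.

## Robot

A 7-joint arm with a two-finger parallel gripper is mounted at the origin on the work surface; the furniture and walls round the work are solid. World frame = base frame: x ahead of the robot, y to its left, z up, the work surface at z = 0. Lengths are in mm, angles in rad, forces in N, time in s.
With the tool pointing down it reaches from about 400 to 925 mm from the base axis. Payload 4.1 kg.
Tool frame: the origin (TCP) lies midway between the tips of the shut fingers; the grasp point (between the pads) lies 19 mm behind it; z points along the fingers, y is the direction in which the jaws open and shut (so a half turn about z gives the same grasp; the last joint's range is limited). The gripper opens to 85 mm and grips with 20 to 120 N. Pads are 22 mm wide; open, the fingers measure 114 mm over their backs; the gripper's body (76 mm by 85 mm) begins 54 mm behind the grasp point. The pads swing forward as they close: fully open they stand 13 mm farther back than shut.
Start: joints at [1.192, 0.398, 0.045, 1.537, -0.019, 1.207, -0.051], TCP at [179.543, -624.749, 204.647] pointing down, gripper open.
Joint ranges: [-2.82, 2.82], [-0.49, 2.23], [-1.37, 1.46], [0, 2.46], [-1.36, 4.5], [0.23, 2], [-2.94, 2.94]. Speed limits (rad/s): [2.57, 2.57, 3.14, 3.14, 3.14, 3.14, 3.14].

## Interface

Orientations are given as a 3x3 rotation matrix whose columns are the frame's x, y, z axes.
In Python, from bench import status, eyes, job, spotter gives the robot as it stands.
- The arm moves only by the tool jog_arm, never from a script. Its argument "commands" is a list of rows, each a list of 7 numbers: the turn, a rotation vector about the tool's x, y, z in rad, then the shift along the tool's x, y, z in mm, then the opening, from -1 (shut) to 1 (fully open), so that 0 is half open. In form: [[ax, ay, az, x, y, z, hand], ...]. A call has 1 to 8 rows; each row shifts and turns the commanded pose from where the row before left it, along the tool's axes as they then stand; what a row does not reach is not made up. A row lasts 1/12 s, in which the tool goes at most 41.7 mm and 7.16 degrees, less where a joint would pass 70% of its speed; a pose out of reach is approached as far as the arm can. A call is refused whole if a number of a shift passes 41.7 or a number of a turn 0.125, either way. A call with a gripper value outside its range is refused whole. The fingers move at their own pace and stop on an object; the grip force is fixed at half the most. Time passes only in rows, so rows that do not move let the fingers close. It gives the time, the measured TCP pose, the force and the opening at its end, in the units of the state.
- status.state(): the state, without advancing time (a new reading comes with each control period).
- eyes.get_image(name): name is "scene" or "top" or "wrist"; returns a dict with "pixels" (384x512x3 uint8, blue, green, red), "camera_matrix" (3x3 intrinsics, pixels), "world_from_camera" (4x4, takes a point from camera to world coordinates). Camera axes: x right, y down, z forward; pixel columns grow to the right and rows downward; lengths in mm; the calibration is good to about 2 mm. The wrist camera is an equidistant fisheye: a pixel r from the principal point sees the ray r / f radians off the axis. A picture is of the moment at which its call begins. There is no depth.
- job.job_done(): hands the job in, once; it reports no verdict.
Trained networks look in a picture, given as the dict that the camera call returned (one of the last four; its "shot" number tells which), for a name from the list of things; names that differ only in an ending like _2 or _b are one class to them, and where a whole thing is asked for, a point or a joint stands for the part that bears it (a point fixed in the world has none). Each returns a list of dicts, best first, with "p" (0 to 1); they miss things now and then, are a little off and sometimes report something else, mostly with a low value. They report only what shows in the picture. A call takes as long as a camera call.
- spotter.boxes_of(target, picture): "position" ([x, y, z] in mm, in world coordinates, good to about 4 mm: the middle of the surface that is visible of it).
- spotter.outline_of(target, picture): "mask" (384x512 bool, what is visible of it).
- spotter.place_of(target, picture): "position" ([x, y, z] in mm, in world coordinates, good to about 4 mm: a listed point, or the origin of a listed thing).
The state is a dict: "time": time; "qpos": joint angles; "qd": joint speeds; "joint_efforts": joint torques, N m; "tool_pos": TCP position; "eef_rot": TCP orientation; "ft_force": force on the tool from outside, world axes, zero at the start; "torque": the same for the moment, N m; "grip_width": finger opening in mm.
Only numpy, scipy, OpenCV 4.12 (cv2) and the standard library are available. Lean on these libraries where they do the work, as an engineer would, in place of code of your own. Each camera call takes 0.05 s, during which the arm holds its last target.

## Working session

There is one attempt and no reset: what is moved stays moved. The work goes in short steps, Python scripts to look and compute and a tool call to move; the robot and the scene stay as the last step left them, time stands still between calls to the robot, and variables do not carry over. Pictures are saved under pics/ and viewed, and the job is handed in when it is done.

Besides the shell and the picture viewer there is one more tool, called as name(argument=value, ...) on one line, values as JSON. jog_arm: Moves the arm, as the interface text tells. Its arguments: {"type":"object","properties":{"commands":{"type":"array"}},"required":["commands"]}

```bash
ls; mkdir -p pics; cat > h.py <<'E'
import numpy as np, cv2
from bench import status, eyes, job, spotter
np.set_printoptions(precision=3,suppress=True)
def st():
    s=status.state(); print('t',s['time'],'tcp',np.array(s['tool_pos']),'w',s['grip_width'],'F',np.array(s['ft_force']));print(np.array(s['eef_rot']));return s
def proj(P,im):
    T=np.linalg.inv(np.array(im['world_from_camera']));p=T[:3,:3]@np.array(P)+T[:3,3];K=np.array(im['camera_matrix'])
    return (K@(p/p[2]))[:2]
E
python3 - <<'E'
from h import *
st()
for n in ['scene','top']:
    im=eyes.get_image(n); cv2.imwrite(f'pics/{n}0.png',im['pixels'])
    for t in ['rail_mid','hook_rest','s_hook','hook_seat','hook_curl','hook_tab','caddy','caddy_grip','caddy_bar','calipers','flux_pot','rail']:
        r=spotter.place_of(t,im)
        print(n,t,[(np.array(q['position']).round(1),round(q['p'],2)) for q in r[:2]])
E
```

```text
pics
t 0.0 tcp [ 179.312 -624.062  203.546] w 85.29539118629921 F [0.461 0.197 0.156]
[[ 0.961  0.276 -0.001]
 [ 0.276 -0.961  0.002]
 [-0.    -0.002 -1.   ]]
scene rail_mid [(array([573.8,  29.8, 268.8]), 0.66)]
scene hook_rest [(array([483.6, 133.5,  -1.4]), 0.57)]
scene s_hook [(array([483. , 134.5,   3.3]), 0.58), (array([ 513.1, -285. ,   -2.1]), 0.42)]
scene hook_seat [(array([485.1, 135.2, 112.4]), 0.5)]
scene hook_curl [(array([484.6, 135.7,  19.1]), 0.61), (array([482.2, 134.1,   2. ]), 0.32)]
scene hook_tab [(array([482.7, 135.7, 151.1]), 0.76)]
scene caddy [(array([ 512.8, -283.9,    1. ]), 0.88), (array([437.6, -86.7,   3.7]), 0.21)]
scene caddy_grip [(array([ 403.6, -282.7,   55.3]), 0.89)]
scene caddy_bar [(array([ 510.8, -289.9,   97.8]), 0.91)]
scene calipers [(array([436.1, -87.5,   4.8]), 0.72)]
scene flux_pot [(array([ 518.4, -501.9,    2.4]), 0.61)]
scene rail []
top rail_mid [(array([436.5, -90.3,  -1.4]), 0.69), (array([576. ,  29.5, 269.7]), 0.6)]
top hook_rest [(array([486.6, 135.4,   2.5]), 0.7), (array([ 511.6, -293.5,  109.2]), 0.45)]
top s_hook [(array([ 512.3, -290.7,   -1.6]), 0.62), (array([484. , 135.7,   5. ]), 0.57)]
top hook_seat []
top hook_curl [(array([486.8, 132. ,  23.8]), 0.55)]
top hook_tab [(array([479.4, 132.5, 152.5]), 0.58), (array([ 509.5, -290. ,  105.1]), 0.53)]
top caddy [(array([ 510.9, -291.4,    1.6]), 0.81), (array([483.2, 136.8, 111.9]), 0.7)]
top caddy_grip [(array([ 405.4, -282.8,   52.4]), 0.96), (array([ 510.1, -290.6,  106.2]), 0.59)]
top caddy_bar [(array([ 510.9, -290.4,  104.3]), 0.58)]
top calipers [(array([ 511.3, -291. ,  106.3]), 0.47)]
top flux_pot [(array([ 525.3, -498.6,   -1.2]), 0.47)]
top rail []
```

View pics/scene0.png

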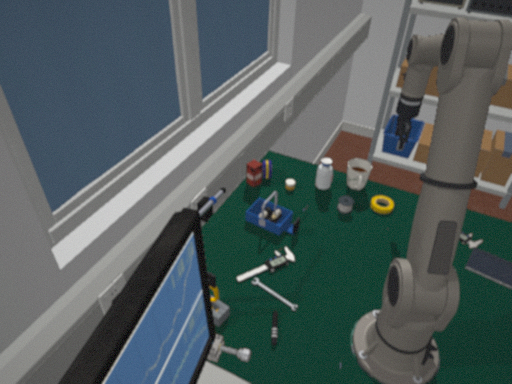

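View pics/top0.png

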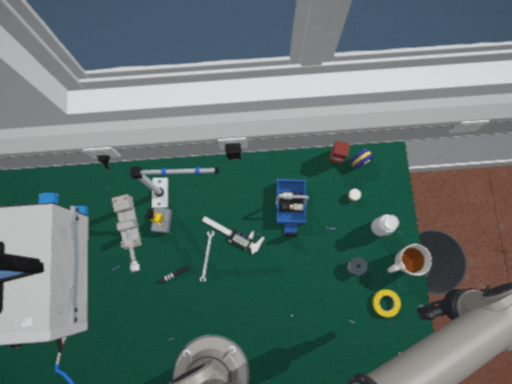

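```bash
cat >> h.py <<'E'
def unproj(uv,im,z):
    T=np.array(im['world_from_camera']);K=np.array(im['camera_matrix'])
    d=T[:3,:3]@np.linalg.solve(K,[uv[0],uv[1],1]);o=T[:3,3];return o+d*(z-o[2])/d[2]
def crop(im,x0,y0,x1,y1,s,name):
    cv2.imwrite('pics/'+name,cv2.resize(im['pixels'][y0:y1,x0:x1],None,fx=s,fy=s,interpolation=cv2.INTER_CUBIC))
E
python3 - <<'E'
from h import *
im=eyes.get_image('top')
crop(im,120,155,230,245,7,'t1.png'); crop(im,260,165,340,245,7,'t2.png')
print(im['world_from_camera'])
im=eyes.get_image('scene')
crop(im,190,180,310,360,3.3,'s1.png')
print(im['world_from_camera'])
E
```

```text
[[  -0.077   -0.977    0.2    273.924]
 [  -0.997    0.075   -0.017 -174.828]
 [   0.001   -0.201   -0.98  1350.626]
 [   0.       0.       0.       1.   ]]
[[  -0.893   -0.305    0.331   88.105]
 [  -0.449    0.567   -0.69   699.65 ]
 [   0.023   -0.765   -0.644 1013.849]
 [   0.       0.       0.       1.   ]]
```

View pics/t1.png

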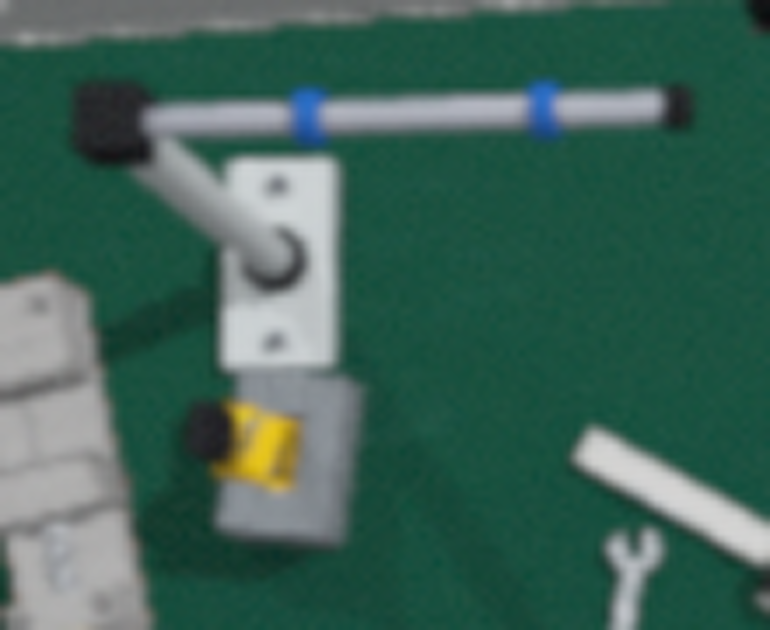

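View pics/t2.png

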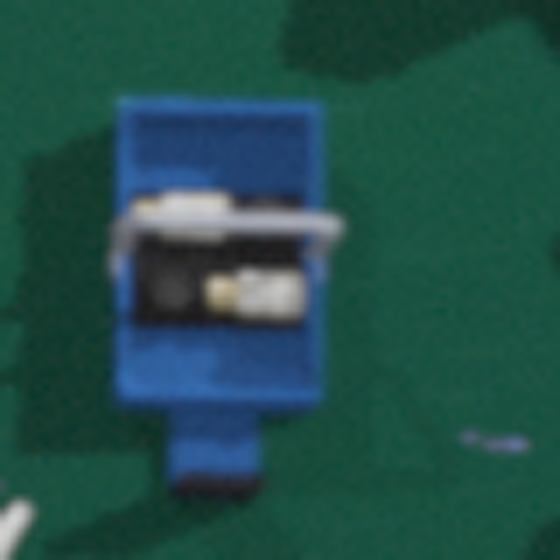

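View pics/s1.png

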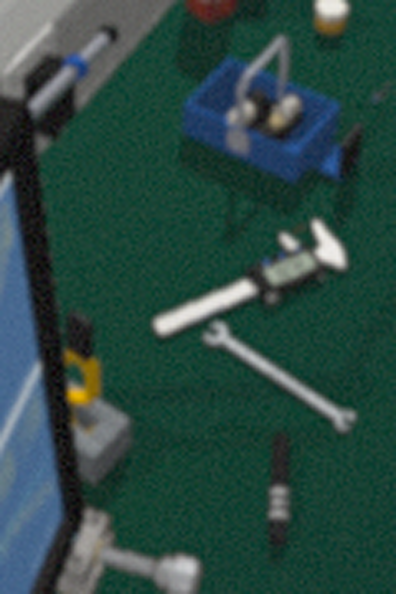

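```bash
python3 - <<'E'
from h import *
im=eyes.get_image('top')
f=lambda p:(p[0]/7+120-.4,p[1]/7+155-.4)
for n,p in dict(c1=(309,116),c1in=(326,115),c2in=(530,110),c2=(545,109),end=(690,106),post=(112,122)).items(): print(n,unproj(f(p),im,270))
g=lambda p:(p[0]/7+260-.4,p[1]/7+165-.4)
for n,p,z in [('bar+',(128,222),109),('bar-',(338,228),109),('grip',(218,488),54),('t1',(118,100),42),('t2',(320,103),42),('t3',(118,404),42),('t4',(322,402),42)]: print(n,unproj(g(p),im,z))
for p in [(240,372),(362,382),(343,545),(218,527)]: print('rest',unproj(f(p),im,36))
print(unproj(f((209,433)),im,170))
E
```

```text
c1 [576.136  65.046 270.   ]
c1in [576.034  58.518 270.   ]
c2in [572.026 -19.772 270.   ]
c2 [571.983 -25.543 270.   ]
end [568.912 -81.228 270.   ]
post [579.536 140.579 270.   ]
bar+ [ 515.172 -244.508  109.   ]
bar- [ 505.503 -335.655  109.   ]
grip [ 401.877 -277.491   54.   ]
t1 [ 586.052 -248.521   42.   ]
t2 [ 577.462 -341.859   42.   ]
t3 [ 444.566 -236.613   42.   ]
t4 [ 438.379 -329.105   42.   ]
rest [522.528 152.151  36.   ]
rest [513.585  96.443  36.   ]
rest [439.272 107.517  36.   ]
rest [451.819 163.874  36.   ]
[472.735 132.14  170.   ]
```

```bash
cat >> h.py <<'E'
from scipy.spatial.transform import Rotation as Ro
def Rdown(yaw):
    c,s=np.cos(yaw),np.sin(yaw); return np.array([[c,s,0],[s,-c,0],[0,0,-1.]])
def plan(wps,hand,p0=None,R0=None):
    """wps: (x,y,z,yaw,nrows)"""
    s=status.state(); p=np.array(s['tool_pos'],float) if p0 is None else np.array(p0,float); R=np.array(s['eef_rot']) if R0 is None else R0
    for w in wps:
        T=np.array(w[:3],float); RT=Rdown(w[3]); n=w[4]
        rv=Ro.from_matrix(R.T@RT).as_rotvec()/n; d=(T-p)/n
        for i in range(n):
            sh=R.T@d
            print([*[round(float(a),3) for a in rv],*[round(float(a),1) for a in sh],hand],end=',\n')
            R=R@Ro.from_rotvec(rv).as_matrix()
        p=T;R=RT;print('--')
E
python3 - <<'E'
from h import *
plan([(455,-470,260,.276,8),(465,-130,260,.06,8),(483,133,262,-.155,7)],1)
E
```

```text
[0.0, 0.0, 0.0, 38.4, -9.1, -6.9, 1],
[0.0, 0.0, 0.0, 38.4, -9.1, -6.9, 1],
[0.0, 0.0, 0.0, 38.4, -9.1, -6.9, 1],
[0.0, 0.0, 0.0, 38.4, -9.1, -6.9, 1],
[0.0, 0.0, 0.0, 38.4, -9.2, -6.9, 1],
[0.0, 0.0, 0.0, 38.4, -9.2, -6.9, 1],
[0.0, 0.0, 0.0, 38.4, -9.2, -6.9, 1],
[0.0, 0.0, 0.0, 38.4, -9.2, -6.9, 1],
--
[0.0, 0.0, 0.027, 12.8, -40.6, 0.0, 1],
[0.0, 0.0, 0.027, 11.7, -40.9, 0.0, 1],
[0.0, 0.0, 0.027, 10.6, -41.2, 0.0, 1],
[0.0, 0.0, 0.027, 9.5, -41.5, 0.0, 1],
[0.0, 0.0, 0.027, 8.3, -41.7, 0.0, 1],
[0.0, 0.0, 0.027, 7.2, -41.9, 0.0, 1],
[0.0, 0.0, 0.027, 6.1, -42.1, 0.0, 1],
[0.0, 0.0, 0.027, 4.9, -42.2, 0.0, 1],
--
[0.0, 0.0, 0.031, 4.8, -37.3, -0.3, 1],
[0.0, 0.0, 0.031, 3.7, -37.5, -0.3, 1],
[0.0, 0.0, 0.031, 2.5, -37.6, -0.3, 1],
[0.0, 0.0, 0.031, 1.4, -37.6, -0.3, 1],
[0.0, 0.0, 0.031, 0.2, -37.7, -0.3, 1],
[0.0, 0.0, 0.031, -1.0, -37.6, -0.3, 1],
[0.0, 0.0, 0.031, -2.1, -37.6, -0.3, 1],
--
```

jog_arm(commands=[[0,0,0,38,-9,-7,1],[0,0,0,38,-9,-7,1],[0,0,0,38,-9,-7,1],[0,0,0,38,-9,-7,1],[0,0,0,38,-9,-7,1],[0,0,0,38,-9,-7,1],[0,0,0,38,-9,-7,1],[0,0,0,38,-9,-7,1]])

```text
time: 2.12
tool_pos: [453.3, -470.5, 261.2]
eef_rot: [[0.961, 0.276, 0.0], [0.276, -0.961, -0.0], [0.0, 0.001, -1.0]]
ft_force: [-0.4, -0.6, 0.1]
grip_width: 85.3
```

jog_arm(commands=[[0,0,0.027,12,-35,0,1],[0,0,0.027,11,-35,0,1],[0,0,0.027,10,-35,0,1],[0,0,0.027,9,-35,0,1],[0,0,0.027,8,-35,0,1],[0,0,0.027,7,-35,0,1],[0,0,0.027,6,-35,0,1],[0,0,0.027,5,-35,0,1]])

```text
time: 2.78
tool_pos: [466.6, -181.5, 260.8]
eef_rot: [[0.998, 0.062, 0.001], [0.062, -0.998, -0.0], [0.001, 0.001, -1.0]]
ft_force: [1.2, 0.1, 0.0]
grip_width: 85.5
```

jog_arm(commands=[[0,0,0.027,0,-37,0,1],[0,0,0.027,0,-37,0,1],[0,0,0.027,0,-37,0,1],[0,0,0.027,0,-37,0,1],[0,0,0.027,0,-37,0,1],[0,0,0.027,0,-37,0,1],[0,0,0.027,0,-37,0,1],[0,0,0.027,0,-30,0,1]])

```text
time: 3.45
tool_pos: [474.6, 108.2, 261.1]
eef_rot: [[0.989, -0.151, 0.001], [-0.151, -0.989, 0.001], [0.001, -0.001, -1.0]]
ft_force: [0.3, -0.9, 0.1]
grip_width: 85.4
```

```bash
cat >> h.py <<'E'
def wproj(P,im):
    T=np.linalg.inv(np.array(im['world_from_camera']));p=T[:3,:3]@np.array(P)+T[:3,3];K=np.array(im['camera_matrix'])
    th=np.arctan2(np.hypot(p[0],p[1]),p[2]);ph=np.arctan2(p[1],p[0]);f=K[0,0]
    return np.array([K[0,2]+f*th*np.cos(ph),K[1,2]+f*th*np.sin(ph)])
def wun(uv,im,z):
    T=np.array(im['world_from_camera']);K=np.array(im['camera_matrix'])
    a=(uv[0]-K[0,2])/K[0,0];b=(uv[1]-K[1,2])/K[1,1];th=np.hypot(a,b)
    d=T[:3,:3]@np.array([np.sin(th)*a/th,np.sin(th)*b/th,np.cos(th)]);o=T[:3,3];return o+d*(z-o[2])/d[2]
E
python3 - <<'E'
from h import *
st()
im=eyes.get_image('wrist'); cv2.imwrite('pics/w1.png',cv2.resize(im['pixels'],None,fx=1.5,fy=1.5))
print(im['world_from_camera'],im['camera_matrix'])
for t in ['hook_rest','s_hook','hook_seat','hook_curl','hook_tab','rail_mid']:
    print(t,[(np.array(q['position']).round(1),round(q['p'],2)) for q in spotter.place_of(t,im)[:2]])
E
```

```text
t 3.45 tcp [474.633 108.208 261.08 ] w 85.39908529278351 F [ 0.263 -0.876  0.132]
[[ 0.989 -0.151  0.001]
 [-0.151 -0.989  0.001]
 [ 0.001 -0.001 -1.   ]]
[[ -0.152  -0.945  -0.288 547.838]
 [ -0.988   0.145   0.045  96.41 ]
 [ -0.001   0.292  -0.956 429.401]
 [  0.      0.      0.      1.   ]] [[297.319   0.    254.613]
 [  0.    297.319 190.773]
 [  0.      0.      1.   ]]
hook_rest [(array([481.4, 133.2,  -2.5]), 0.7)]
s_hook [(array([484.7, 132.9,   1.1]), 0.68)]
hook_seat [(array([476.1, 137.2, 113. ]), 0.79)]
hook_curl [(array([483.9, 137.9,  25.9]), 0.92), (array([484.4, 136.9,  -2.2]), 0.3)]
hook_tab [(array([477.5, 136.1, 149.6]), 0.97)]
rail_mid [(array([571.8,  31.5, 268.3]), 0.75)]
```

View pics/w1.png

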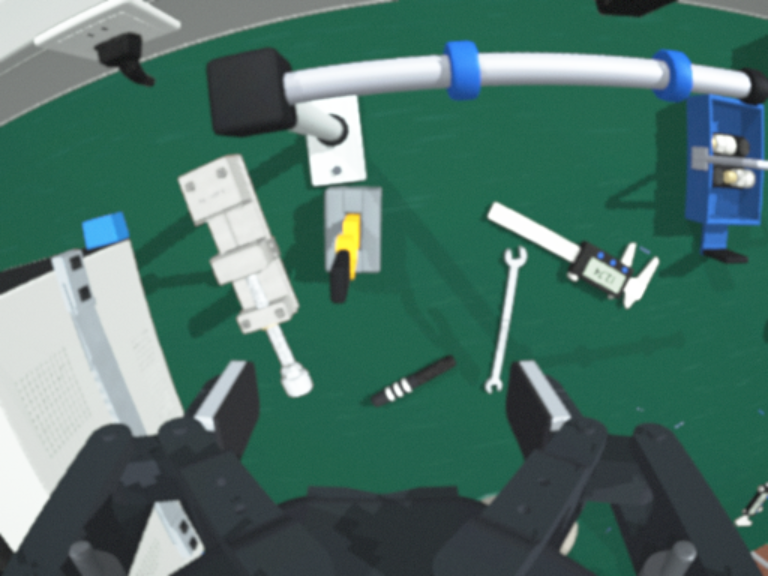

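```bash
python3 - <<'E'
from h import *
im=eyes.get_image('wrist'); crop(im,200,115,270,210,6,'w1c.png')
E
```

```text
(no output)
```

View pics/w1c.png

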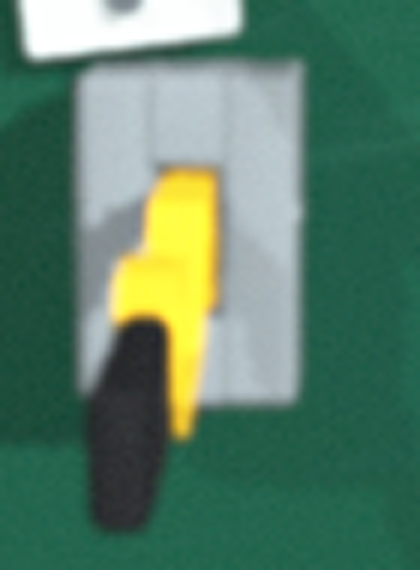

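```bash
python3 - <<'E'
from h import *
im=eyes.get_image('wrist')
f=lambda p:(p[0]/6+200-.4,p[1]/6+115-.4)
for p,z in [((97,527),173),((146,527),173),((90,430),173),((166,430),173),((118,320),125),((165,322),125),((162,172),78),((217,172),78)]: print(p,wun(f(p),im,z))
for p in [(77,75),(302,62),(298,403),(80,402)]: print('rest',wun(f(p),im,36))
# model of hook
for lean in (0,.05,.09):
  for yaw in (-.1,-.155,-.2):
    R=Ro.from_euler('zy',[yaw,-lean]).as_matrix(); o=np.array([484,134,4])
    print(lean,yaw,[ ((wproj(o+R@np.array(q),im)+.4-[200,115])*6).round(0) for q in [(12,5,122),(12,-5,122),(12,5,170),(12,-5,170),(-12,5,170),(-12,-5,170),(16,6,100)]])
E
```

```text
(97, 527) [465.608 140.329 173.   ]
(146, 527) [464.457 132.875 173.   ]
(90, 430) [480.908 138.381 173.   ]
(166, 430) [479.106 127.034 173.   ]
(118, 320) [487.153 138.474 125.   ]
(165, 322) [485.466 130.364 125.   ]
(162, 172) [505.91  131.622  78.   ]
(217, 172) [504.117 120.834  78.   ]
rest [525.427 151.327  36.   ]
rest [519.99  101.884  36.   ]
rest [443.536 115.105  36.   ]
rest [451.653 164.549  36.   ]
0 -0.1 [array([112., 269.]), array([169., 266.]), array([ 73., 331.]), array([140., 327.]), array([ 88., 486.]), array([154., 483.]), array([119., 226.])]
0 -0.155 [array([115., 267.]), array([173., 267.]), array([ 78., 329.]), array([145., 329.]), array([ 84., 484.]), array([150., 484.]), array([123., 224.])]
0 -0.2 [array([118., 266.]), array([176., 268.]), array([ 81., 328.]), array([148., 330.]), array([ 80., 483.]), array([146., 486.]), array([127., 222.])]
0.05 -0.1 [array([118., 304.]), array([175., 300.]), array([ 84., 387.]), array([150., 383.]), array([100., 537.]), array([165., 533.]), array([123., 253.])]
0.05 -0.155 [array([121., 302.]), array([179., 301.]), array([ 88., 385.]), array([155., 385.]), array([ 95., 535.]), array([160., 535.]), array([128., 251.])]
0.05 -0.2 [array([124., 301.]), array([182., 303.]), array([ 92., 384.]), array([159., 386.]), array([ 92., 534.]), array([157., 536.]), array([131., 249.])]
0.09 -0.1 [array([123., 331.]), array([180., 327.]), array([ 92., 431.]), array([159., 427.]), array([109., 575.]), array([173., 572.]), array([127., 274.])]
0.09 -0.155 [array([126., 329.]), array([183., 329.]), array([ 97., 429.]), array([163., 428.]), array([105., 574.]), array([169., 574.]), array([131., 272.])]
0.09 -0.2 [array([129., 328.]), array([187., 330.]), array([100., 428.]), array([167., 430.]), array([101., 572.]), array([166., 575.]), array([135., 271.])]
```

```bash
python3 - <<'E'
from h import *
s=status.state(); print(np.array(s['qpos']))
im=eyes.get_image('top'); cv2.imwrite('pics/t3.png',cv2.resize(im['pixels'][100:300,80:330],None,fx=3.2,fy=3,interpolation=cv2.INTER_CUBIC))
im=eyes.get_image('scene'); cv2.imwrite('pics/s3.png',cv2.resize(im['pixels'],None,fx=1.5,fy=1.5))
E
```

```text
[ 0.15   0.079 -0.479  1.825  0.039  1.248 -2.066]
```

View pics/t3.png

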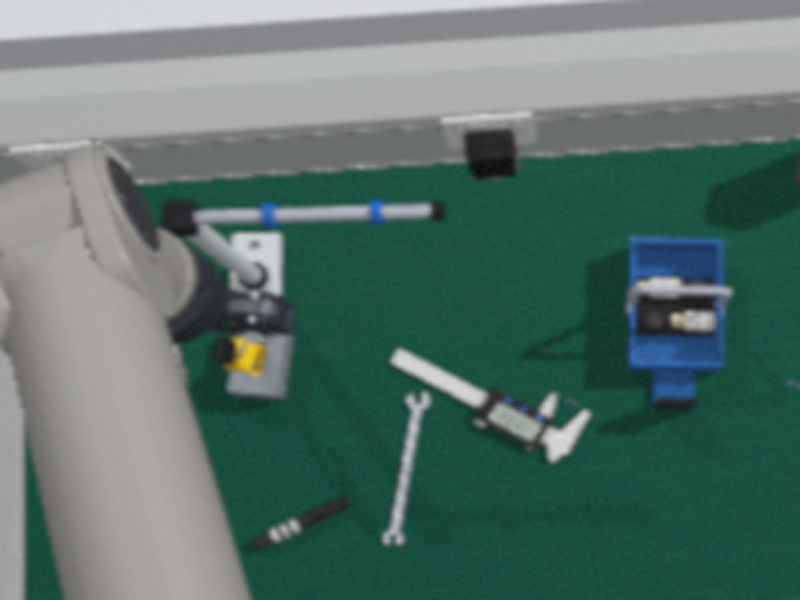

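View pics/s3.png

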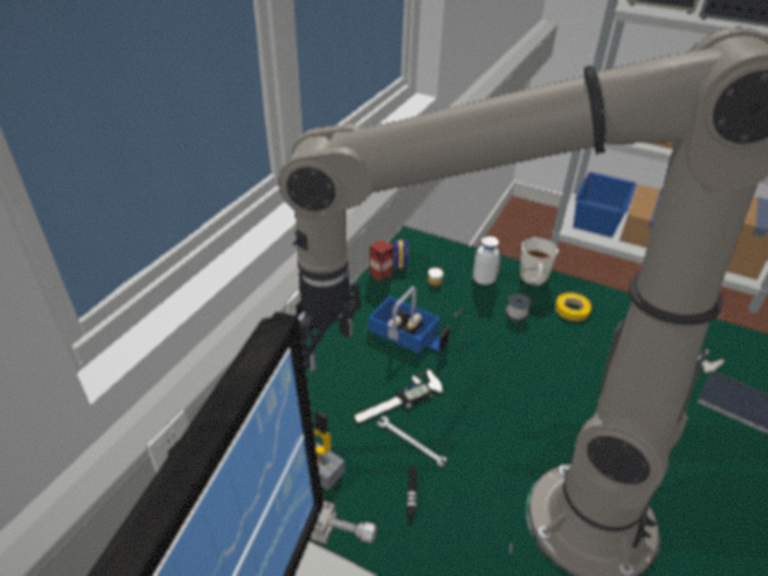

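jog_arm(commands=[[0,0,-0.12,0,0,0,1],[0,0,-0.12,0,0,0,1],[0,0,-0.12,0,0,0,1],[0,0,-0.12,0,0,0,1],[0,0,-0.12,0,0,0,1],[0,0,-0.12,0,0,0,1],[0,0,-0.12,0,0,0,1],[0,0,-0.12,0,0,0,1]])

```text
time: 4.67
tool_pos: [475.0, 104.5, 260.6]
eef_rot: [[0.687, 0.726, 0.0], [0.726, -0.687, -0.0], [-0.0, 0.0, -1.0]]
ft_force: [0.2, 0.7, -0.2]
grip_width: 85.7
```

jog_arm(commands=[[0,0,-0.12,0,0,0,1],[0,0,-0.12,0,0,0,1],[0,0,-0.12,0,0,0,1],[0,0,-0.12,0,0,0,1],[0,0,-0.12,0,0,0,1],[0,0,-0.12,0,0,0,1],[0,0,-0.12,0,0,0,1],[0,0,-0.12,0,0,0,1]])

```text
time: 5.33
tool_pos: [475.0, 104.5, 260.6]
eef_rot: [[-0.201, 0.98, 0.0], [0.98, 0.201, -0.0], [-0.0, 0.0, -1.0]]
ft_force: [0.3, 0.8, -0.1]
grip_width: 85.5
```

jog_arm(commands=[[0,0,-0.12,0,0,0,1],[0,0,-0.12,0,0,0,1],[0,0,-0.12,0,0,0,1],[0,0,-0.12,0,0,0,1],[0,0,-0.12,0,0,0,1],[0,0,-0.12,0,0,0,1],[0,0,-0.12,0,0,0,1],[0,0,-0.12,0,0,0,1]])

```text
time: 6.0
tool_pos: [475.0, 104.5, 260.6]
eef_rot: [[-0.918, 0.397, 0.0], [0.397, 0.918, -0.0], [-0.0, -0.0, -1.0]]
ft_force: [1.0, -0.3, 0.2]
grip_width: 85.1
```

```bash
python3 - <<'E'
from h import *
s=st(); print(np.array(s['qpos']))
plan([(477,136,240,np.pi-.155,3)],1)
E
```

```text
t 6.0 tcp [475.011 104.526 260.58 ] w 85.10148494536472 F [ 0.971 -0.259  0.25 ]
[[-0.918  0.397  0.   ]
 [ 0.397  0.918 -0.   ]
 [-0.    -0.    -1.   ]]
[ 0.291  0.088 -0.633  1.821  0.055  1.25   0.805]
[-0.0, 0.0, -0.085, 3.6, 9.9, 6.9, 1],
[-0.0, 0.0, -0.085, 2.7, 10.2, 6.9, 1],
[-0.0, 0.0, -0.085, 1.8, 10.3, 6.9, 1],
--
```

jog_arm(commands=[[0,0,-0.085,3.6,9.9,7,1],[0,0,-0.085,2.7,10.2,7,1],[0,0,-0.085,1.8,10.3,7,1],[0,0,0,0,0,0,1]])

```text
time: 6.33
tool_pos: [476.2, 138.0, 238.5]
eef_rot: [[-0.988, 0.154, -0.002], [0.154, 0.988, 0.001], [0.002, 0.0, -1.0]]
ft_force: [-0.1, 0.0, -0.5]
grip_width: 85.4
```

```bash
python3 - <<'E'
from h import *
st()
im=eyes.get_image('wrist'); cv2.imwrite('pics/w2.png',cv2.resize(im['pixels'],None,fx=1.5,fy=1.5))
for t in ['hook_rest','s_hook','hook_seat','hook_curl','hook_tab','rail_mid']:
    print(t,[(np.array(q['position']).round(1),round(q['p'],2)) for q in spotter.place_of(t,im)[:2]])
E
```

```text
t 6.3333 tcp [476.151 137.995 238.51 ] w 85.41684445048159 F [-0.102  0.015 -0.516]
[[-0.988  0.154 -0.002]
 [ 0.154  0.988  0.001]
 [ 0.002  0.    -1.   ]]
hook_rest [(array([485.5, 135.6,  23.9]), 0.35)]
s_hook [(array([484. , 133.7,  -0.5]), 0.67), (array([577.3,  30.4, 269.5]), 0.26)]
hook_seat [(array([476.1, 137.6, 114. ]), 0.7)]
hook_curl [(array([482.3, 135.1,  28.7]), 0.75)]
hook_tab [(array([478.1, 136. , 150.4]), 0.59)]
rail_mid [(array([574.2,  29.3, 266.6]), 0.79)]
```

View pics/w2.png

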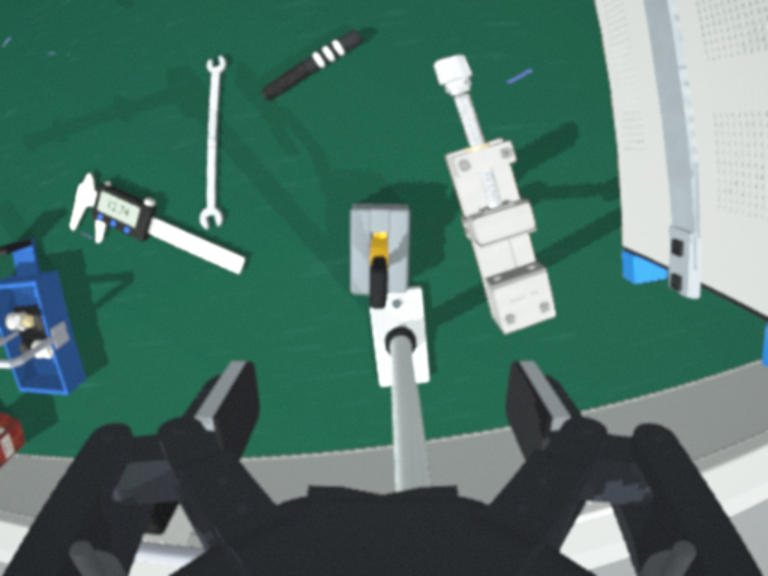

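jog_arm(commands=[[0,0,0,-1.2,-1.5,25,1],[0,0,0,0,0,25,1],[0,0,0,0,0,25,1],[0,0,0,0,0,24.5,1],[0,0,0,0,0,0,1]])

```text
time: 7.1
tool_pos: [474.7, 133.0, 136.0]
eef_rot: [[-0.987, 0.159, -0.008], [0.159, 0.987, -0.002], [0.008, -0.004, -1.0]]
ft_force: [-0.5, -0.5, -0.5]
grip_width: 85.5
```

```bash
python3 - <<'E'
from h import *
st()
im=eyes.get_image('wrist'); cv2.imwrite('pics/w3.png',cv2.resize(im['pixels'],None,fx=1.5,fy=1.5))
E
```

```text
t 7.1 tcp [474.674 132.954 136.036] w 85.45269185291183 F [-0.512 -0.456 -0.452]
[[-0.987  0.159 -0.008]
 [ 0.159  0.987 -0.002]
 [ 0.008 -0.004 -1.   ]]
```

View pics/w3.png

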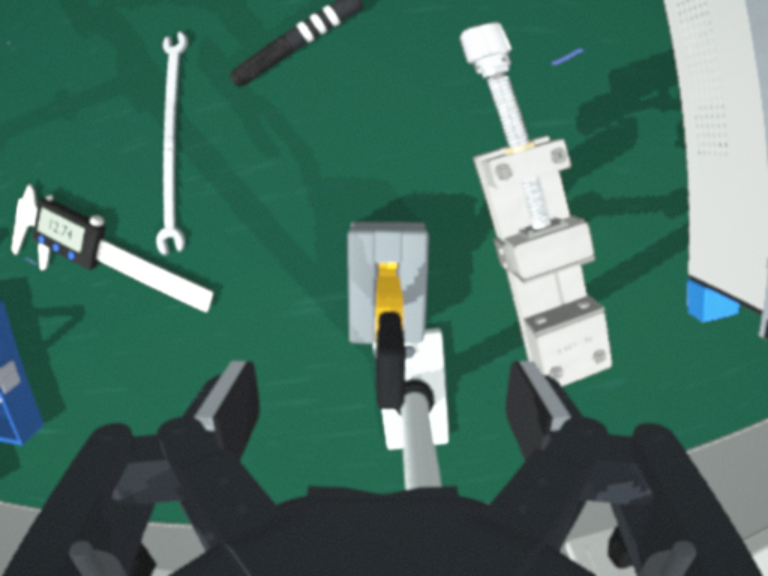

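jog_arm(commands=[[0,0,0,-2,3,-3,1],[0,0,0,0,0,0,1],[0,0,0,0,0,0,0.3],[0,0,0,0,0,0,-0.3],[0,0,0,0,0,0,-0.5]])

```text
time: 7.57
tool_pos: [481.2, 137.6, 144.0]
eef_rot: [[-0.987, 0.158, 0.002], [0.158, 0.987, 0.0], [-0.002, 0.0, -1.0]]
ft_force: [0.3, 0.0, -0.5]
grip_width: 51.8
```

```bash
python3 - <<'E'
from h import *
st()
im=eyes.get_image('wrist'); cv2.imwrite('pics/w4.png',cv2.resize(im['pixels'][150:],None,fx=1.5,fy=1.5))
E
```

```text
t 7.5667 tcp [481.159 137.646 143.994] w 51.814373271696134 F [ 0.324  0.037 -0.481]
[[-0.987  0.158  0.002]
 [ 0.158  0.987  0.   ]
 [-0.002  0.    -1.   ]]
```

View pics/w4.png

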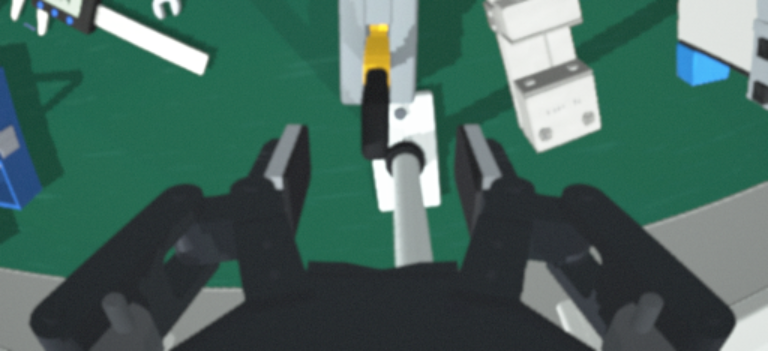

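jog_arm(commands=[[0,0,0,1.5,-0.8,2,-0.5],[0,0,0,1.5,-0.8,2,-0.5],[0,0,0,0,0,1,-0.6],[0,0,0,0,0,0,-0.7],[0,0,0,0,0,0,-1],[0,0,0,0,0,0,-1],[0,0,0,0,0,0,-1],[0,0,0,0,0,0,-1]])

```text
time: 8.28
tool_pos: [477.3, 136.4, 138.0]
eef_rot: [[-0.987, 0.158, -0.0], [0.158, 0.987, -0.0], [0.0, -0.0, -1.0]]
ft_force: [-0.3, -0.1, 0.6]
grip_width: 7.6
```

```bash
python3 - <<'E'
from h import *
st()
im=eyes.get_image('wrist'); cv2.imwrite('pics/w5.png',cv2.resize(im['pixels'],None,fx=1.5,fy=1.5))
E
```

```text
t 8.2833 tcp [477.329 136.399 138.015] w 7.571954294567394 F [-0.317 -0.076  0.61 ]
[[-0.987  0.158 -0.   ]
 [ 0.158  0.987 -0.   ]
 [ 0.    -0.    -1.   ]]
```

View pics/w5.png

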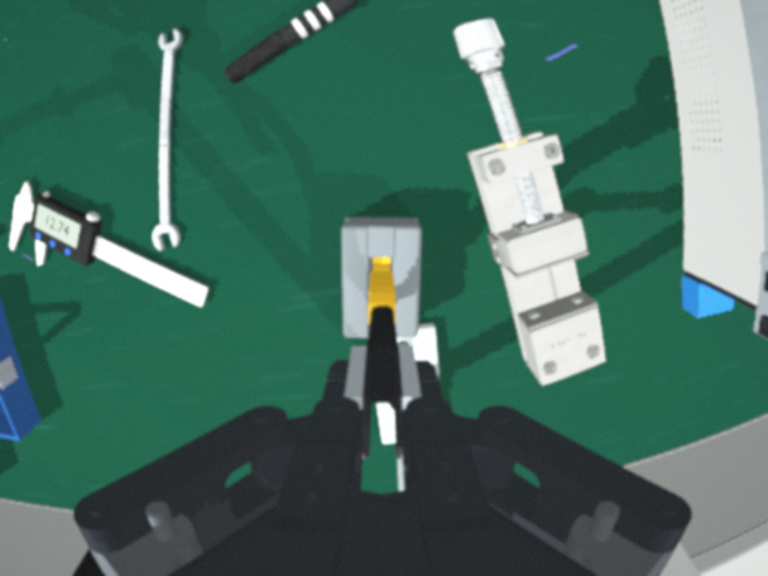

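jog_arm(commands=[[0,0,0,0,0,-8,-1],[0,0,0,0,0,-12,-1],[0,0,0,0,0,-15,-1],[0,0,0,0,0,-15,-1],[0,0,0,0,0,-8,-1],[0,0,0,0,0,0,-1],[0,0,0,0,0,0,-1]])

```text
time: 8.92
tool_pos: [477.6, 136.5, 196.7]
eef_rot: [[-0.987, 0.158, 0.001], [0.158, 0.987, -0.0], [-0.001, 0.0, -1.0]]
ft_force: [0.1, -0.2, -0.5]
grip_width: 7.7
```

```bash
python3 - <<'E'
from h import *
st()
im=eyes.get_image('wrist'); cv2.imwrite('pics/w6.png',cv2.resize(im['pixels'],None,fx=1.5,fy=1.5))
E
```

```text
t 8.9167 tcp [477.607 136.467 196.678] w 7.652860243111975 F [ 0.101 -0.248 -0.535]
[[-0.987  0.158  0.001]
 [ 0.158  0.987 -0.   ]
 [-0.001  0.    -1.   ]]
```

View pics/w6.png

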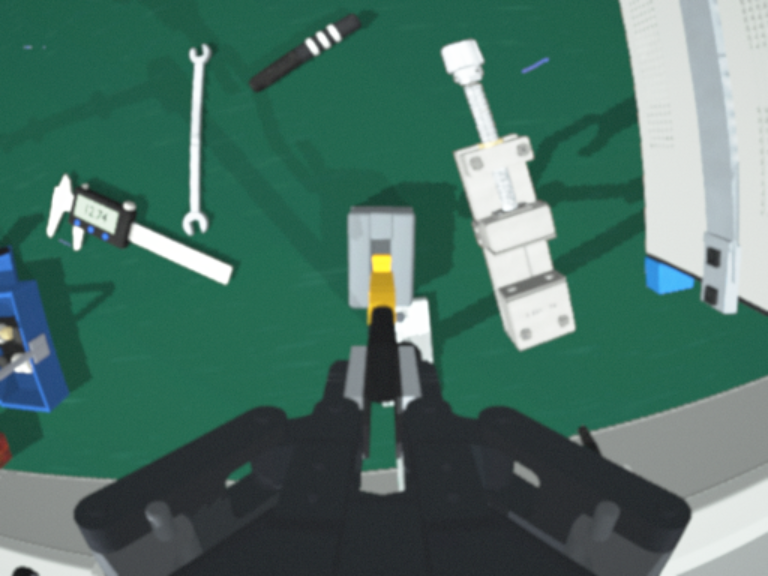

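```bash
python3 - <<'E'
from h import *
s=status.state();im=eyes.get_image('wrist'); crop(im,225,155,285,275,5,'w6c.png')
R0=np.array(s['eef_rot'])@np.diag([-1,1,-1]); p=np.array(s['tool_pos'])
G=p+[0,0,19+.0]
for pit in (0,-.03,-.06,-.09):
  R=R0@Ro.from_euler('y',pit).as_matrix()
  o=np.array([477.6,136.4,62.7+152]) # tab at hook height 152
  print(pit,[(((wproj(o+R@(np.array(q)-[0,0,152]),im)+.4-[225,155])*5).round(0)) for q in [(-16,6,24),(-16,-6,24),(-11,0,24),(-16,0,16),(-16,0,110),(-12,5,122),(-12,-5,122),(-12,0,170),(12,0,170)]])
E
```

```text
0 [array([186.,  53.]), array([123.,  53.]), array([154.,  79.]), array([154.,  44.]), array([156., 188.]), array([195., 245.]), array([117., 245.]), array([158., 409.]), array([158., 613.])]
-0.03 [array([186.,  72.]), array([123.,  72.]), array([154.,  98.]), array([154.,  64.]), array([156., 196.]), array([195., 251.]), array([118., 251.]), array([158., 403.]), array([158., 611.])]
-0.06 [array([185.,  91.]), array([123.,  91.]), array([154., 117.]), array([154.,  84.]), array([156., 204.]), array([195., 257.]), array([118., 257.]), array([158., 396.]), array([158., 608.])]
-0.09 [array([185., 111.]), array([123., 111.]), array([154., 136.]), array([154., 104.]), array([156., 212.]), array([195., 263.]), array([118., 263.]), array([158., 390.]), array([158., 605.])]
```

View pics/w6c.png

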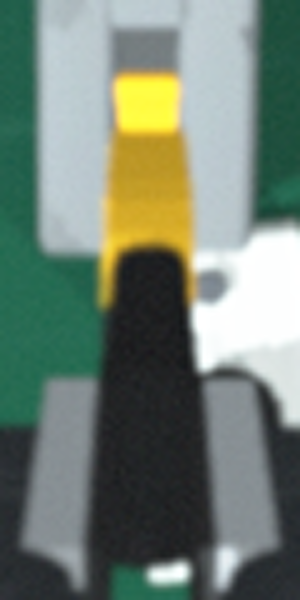

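jog_arm(commands=[[0,0,-0.014,-2,-7,-7,-1],[0,0,-0.014,-4,-14,-15,-1],[0,0,-0.014,-6,-20,-21,-1],[0,0,-0.014,-6,-20,-22,-1],[0,0,-0.014,-6,-20,-22,-1],[0,0,-0.014,-5,-18,-18,-1],[0,0,-0.014,-4,-11,-11,-1],[0,0,-0.014,-1,-5,-5,-1]])

```text
time: 9.68
tool_pos: [499.2, 15.8, 317.9]
eef_rot: [[-0.999, 0.05, 0.001], [0.05, 0.999, -0.001], [-0.001, -0.001, -1.0]]
ft_force: [0.4, 0.3, -0.1]
grip_width: 8.2
```

jog_arm(commands=[[0,0,0,0,0,0,-1],[0,0,0,0,0,0,-1],[0,0,0,0,0,0,-1]])

```text
time: 9.93
tool_pos: [497.5, 19.1, 315.9]
eef_rot: [[-0.999, 0.046, -0.002], [0.046, 0.999, 0.0], [0.002, 0.0, -1.0]]
ft_force: [0.0, -0.1, -0.0]
grip_width: 8.1
```

```bash
python3 - <<'E'
from h import *
st()
im=eyes.get_image('wrist'); cv2.imwrite('pics/w7.png',cv2.resize(im['pixels'],None,fx=1.5,fy=1.5))
for t in ['s_hook','hook_seat','hook_curl','hook_tab','rail_mid']:
    print(t,[(np.array(q['position']).round(1),round(q['p'],2)) for q in spotter.place_of(t,im)[:2]])
im=eyes.get_image('top'); crop(im,120,140,250,240,6,'t7.png')
for t in ['s_hook','hook_seat','hook_curl','hook_tab','rail_mid']:
    print(t,[(np.array(q['position']).round(1),round(q['p'],2)) for q in spotter.place_of(t,im)[:2]])
E
```

```text
t 9.9333 tcp [497.501  19.15  315.904] w 8.147854739434855 F [ 0.046 -0.058 -0.012]
[[-0.999  0.046 -0.002]
 [ 0.046  0.999  0.   ]
 [ 0.002  0.    -1.   ]]
s_hook [(array([506.2,  15. , 176.1]), 0.87)]
hook_seat [(array([498.9,  18.5, 292.2]), 0.62)]
hook_curl [(array([505.1,  18.6, 201.5]), 0.81), (array([433. , -89.1,   0.4]), 0.56)]
hook_tab [(array([497.9,  19.6, 326.2]), 0.72)]
rail_mid [(array([571.8,  31.1, 268.9]), 0.92)]
s_hook [(array([506.9,  17.2, 183.2]), 0.49), (array([492.7,  16.2, 330. ]), 0.37)]
hook_seat [(array([493.4,  18. , 332.6]), 0.71), (array([499.1,  17.3, 290.3]), 0.5)]
hook_curl [(array([503.1,  20.2, 201.5]), 0.52), (array([499.4,  16.8, 291. ]), 0.16)]
hook_tab [(array([494.7,  19. , 326.5]), 0.56)]
rail_mid [(array([572.8,  29.7, 269.4]), 0.74)]
```

View pics/w7.png

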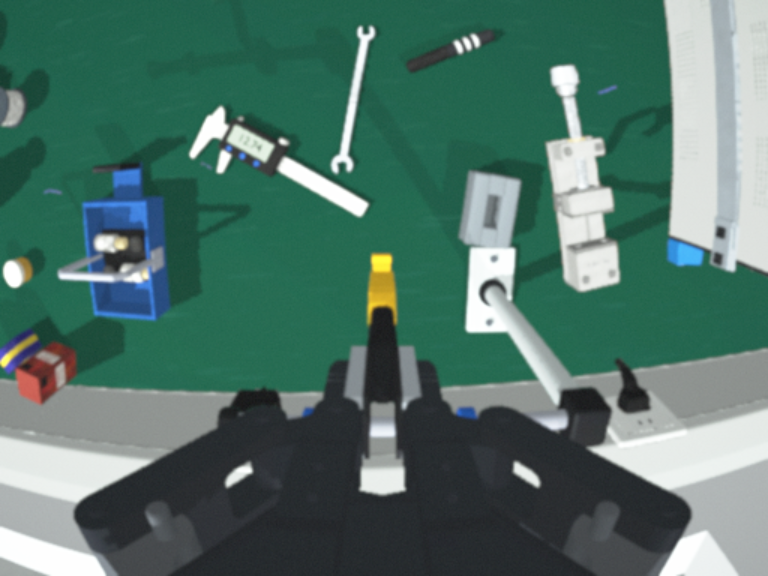

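View pics/t7.png

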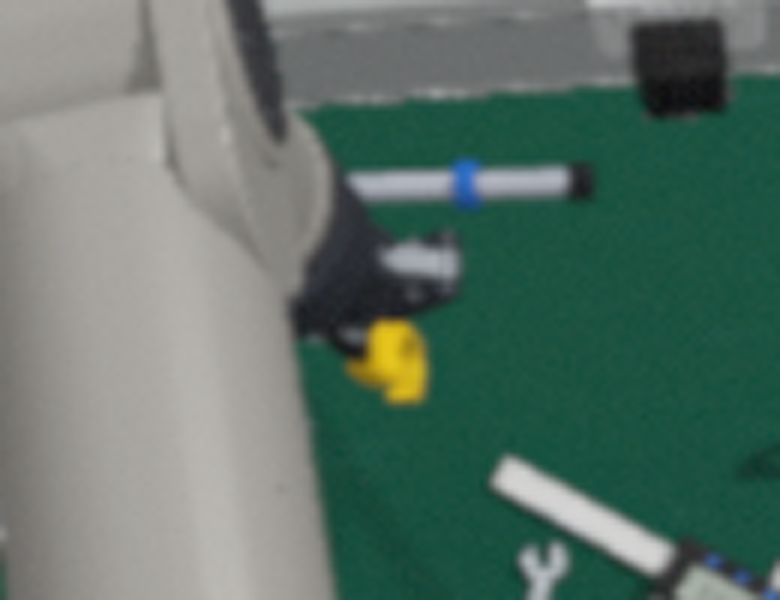

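jog_arm(commands=[[0,0,0,-6,1,-1,-1],[0,0,0,-12,1,0,-1],[0,0,0,-16,1,0,-1],[0,0,0,-16,0,0,-1],[0,0,0,-12,0,0,-1],[0,0,0,-8,0,0,-1],[0,0,0,-4,0,0,-1],[0,0,0,0,0,0,-1]])

```text
time: 11.2
tool_pos: [572.9, 18.0, 317.7]
eef_rot: [[-0.999, 0.047, -0.0], [0.047, 0.999, 0.001], [0.0, 0.0, -1.0]]
ft_force: [0.2, 0.0, -1.2]
grip_width: 8.3
```

```bash
python3 - <<'E'
from h import *
st()
im=eyes.get_image('wrist'); cv2.imwrite('pics/w8.png',cv2.resize(im['pixels'],None,fx=1.5,fy=1.5))
for t in ['s_hook','hook_seat','hook_curl','hook_tab','rail_mid']:
    print(t,[(np.array(q['position']).round(1),round(q['p'],2)) for q in spotter.place_of(t,im)[:2]])
im=eyes.get_image('top'); crop(im,120,140,250,240,6,'t8.png')
for t in ['s_hook','hook_seat','hook_curl','rail_mid']:
    print(t,[(np.array(q['position']).round(1),round(q['p'],2)) for q in spotter.place_of(t,im)[:2]])
E
```

```text
t 11.2 tcp [572.916  17.953 317.72 ] w 8.317683430338983 F [ 0.221  0.03  -1.212]
[[-0.999  0.047 -0.   ]
 [ 0.047  0.999  0.001]
 [ 0.     0.    -1.   ]]
s_hook [(array([577.2,  13.2, 178.4]), 0.56)]
hook_seat [(array([572.9,  18.2, 292. ]), 0.61)]
hook_curl [(array([579.8,  17.3, 203.9]), 0.88)]
hook_tab [(array([571.5,  20.4, 332.5]), 0.67)]
rail_mid [(array([575.5,  31.4, 268.7]), 0.93)]
s_hook [(array([577.5,  19.9, 183.5]), 0.45)]
hook_seat [(array([571.4,  17.4, 291. ]), 0.51)]
hook_curl [(array([581.2,  14.2, 206.3]), 0.61)]
rail_mid []
```

View pics/w8.png

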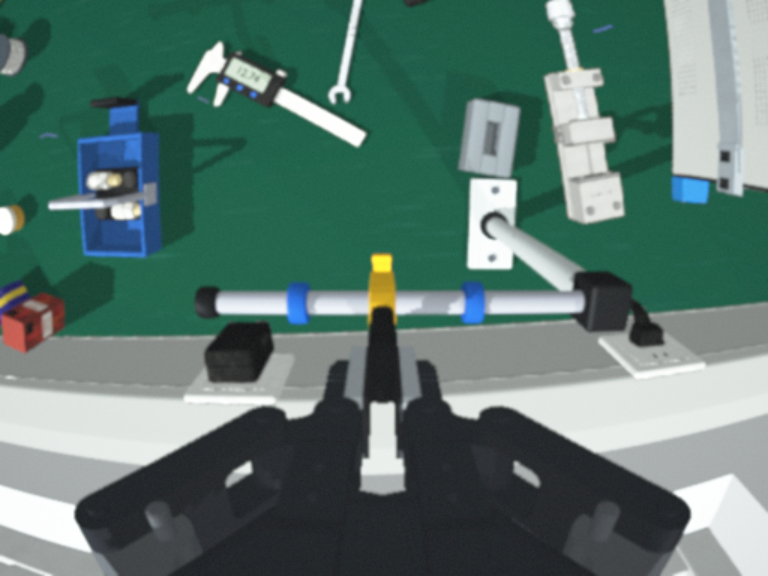

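View pics/t8.png

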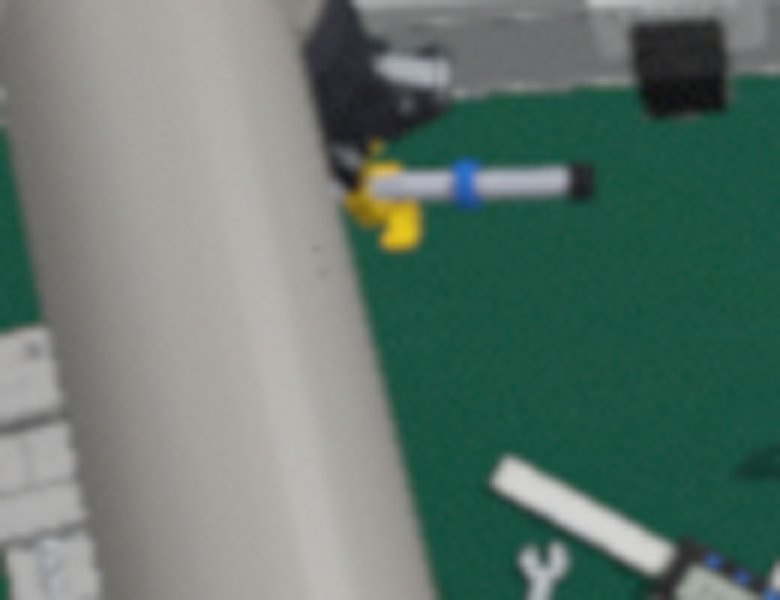

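```bash
python3 - <<'E'
from h import *
im=eyes.get_image('wrist'); crop(im,200,160,310,230,7,'w8c.png')
for c in (340,420): print(wun((c/1.5-.2,302/1.5-.2),im,270))
s=status.state()
R0=Rdown(np.pi-.046)@np.diag([-1,1,-1])
for pit in (-.03,-.06):
  R=R0@Ro.from_euler('y',pit).as_matrix(); o=np.array(s['tool_pos'])+[0,0,-134+152]
  print(pit,[(((wproj(o+R@(np.array(q)-[0,0,152]),im)+.4-[200,160])*7).round(0)) for q in [(-16,0,24),(-16,0,80),(-16,0,110),(-12,5,122),(-12,-5,122)]])
E
```

```text
[570.71   -4.343 270.   ]
[572.671  36.803 270.   ]
-0.03 [array([389.,  62.]), array([390., 159.]), array([390., 232.]), array([445., 309.]), array([336., 309.])]
-0.06 [array([389.,  88.]), array([390., 176.]), array([390., 243.]), array([445., 317.]), array([336., 317.])]
```

View pics/w8c.png

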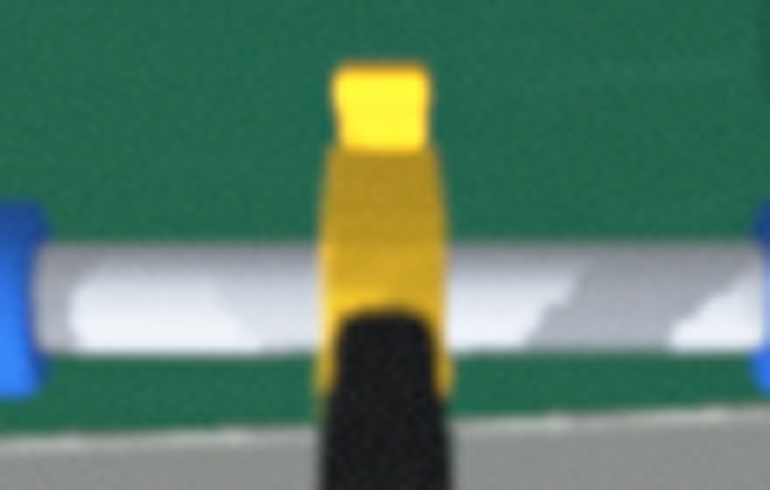

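jog_arm(commands=[[0,0,0,1.2,0,4,-1],[0,0,0,0,0,6,-1],[0,0,0,0,0,6,-1],[0,0,0,0,0,5,-1],[0,0,0,0,0,3,-1],[0,0,0,0,0,1.5,-1],[0,0,0,0,0,0,-1],[0,0,0,0,0,0,-1]])

```text
time: 12.47
tool_pos: [571.2, 18.0, 292.6]
eef_rot: [[-0.999, 0.047, 0.0], [0.047, 0.999, -0.0], [-0.0, -0.0, -1.0]]
ft_force: [0.5, -0.0, 0.3]
grip_width: 8.0
```

```bash
python3 - <<'E'
from h import *
st()
im=eyes.get_image('wrist'); cv2.imwrite('pics/w9.png',cv2.resize(im['pixels'],None,fx=1.5,fy=1.5))
for t in ['s_hook','hook_seat','hook_curl','hook_tab','rail_mid']:
    print(t,[(np.array(q['position']).round(1),round(q['p'],2)) for q in spotter.place_of(t,im)[:2]])
E
```

```text
t 12.4667 tcp [571.219  18.    292.619] w 7.956353565497336 F [ 0.515 -0.014  0.274]
[[-0.999  0.047  0.   ]
 [ 0.047  0.999 -0.   ]
 [-0.    -0.    -1.   ]]
s_hook [(array([577.9,  13. , 154.6]), 0.65)]
hook_seat [(array([573.1,  15.6, 269. ]), 0.59)]
hook_curl [(array([576. ,  18.2, 182.2]), 0.94)]
hook_tab [(array([573.3,  22.1, 303.3]), 0.8)]
rail_mid [(array([576.2,  30.7, 268.2]), 0.94), (array([574. ,  17.8, 269.1]), 0.53)]
```

View pics/w9.png

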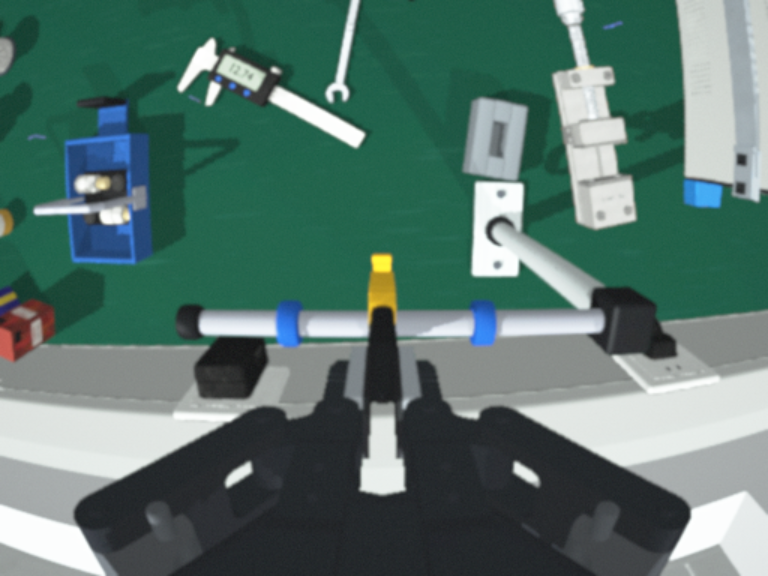

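jog_arm(commands=[[0,0,0,0,0,1,-1],[0,0,0,0,0,1,-1],[0,0,0,0,0,0,-1]])

```text
time: 13.02
tool_pos: [571.4, 18.0, 291.3]
eef_rot: [[-0.999, 0.047, 0.001], [0.047, 0.999, -0.0], [-0.001, -0.0, -1.0]]
ft_force: [0.4, -0.6, 3.4]
grip_width: 7.6
```

jog_arm(commands=[[0,0,0,0,0,0,-0.75],[0,0,0,0,0,0,-0.6],[0,0,0,0,0,0,-0.4],[0,0,0,0,0,0,-0.2],[0,0,0,0,0,0,-0.2],[0,0,0,0,0,0,-0.2]])

```text
time: 13.52
tool_pos: [571.1, 18.0, 290.4]
eef_rot: [[-0.999, 0.047, -0.0], [0.047, 0.999, -0.0], [0.0, -0.0, -1.0]]
ft_force: [-0.7, 0.2, -0.2]
grip_width: 34.3
```

```bash
python3 - <<'E'
from h import *
st()
im=eyes.get_image('wrist'); cv2.imwrite('pics/w10.png',cv2.resize(im['pixels'],None,fx=1.5,fy=1.5))
for t in ['s_hook','hook_seat','hook_curl','hook_tab','rail_mid']:
    print(t,[(np.array(q['position']).round(1),round(q['p'],2)) for q in spotter.place_of(t,im)[:2]])
E
```

```text
t 13.5167 tcp [571.086  17.969 290.446] w 34.34145687320646 F [-0.654  0.167 -0.212]
[[-0.999  0.047 -0.   ]
 [ 0.047  0.999 -0.   ]
 [ 0.    -0.    -1.   ]]
s_hook [(array([577.3,  16.2, 153.7]), 0.94), (array([ 521.6, -497.8,    1.5]), 0.24)]
hook_seat [(array([569.9,  17.5, 266.2]), 0.74)]
hook_curl [(array([579.2,  20.2, 176.9]), 0.74)]
hook_tab [(array([570.2,  18.8, 302.7]), 0.86), (array([577.4,  15.1, 153.6]), 0.32)]
rail_mid [(array([572.9,  30.6, 265.8]), 0.62)]
```

View pics/w10.png

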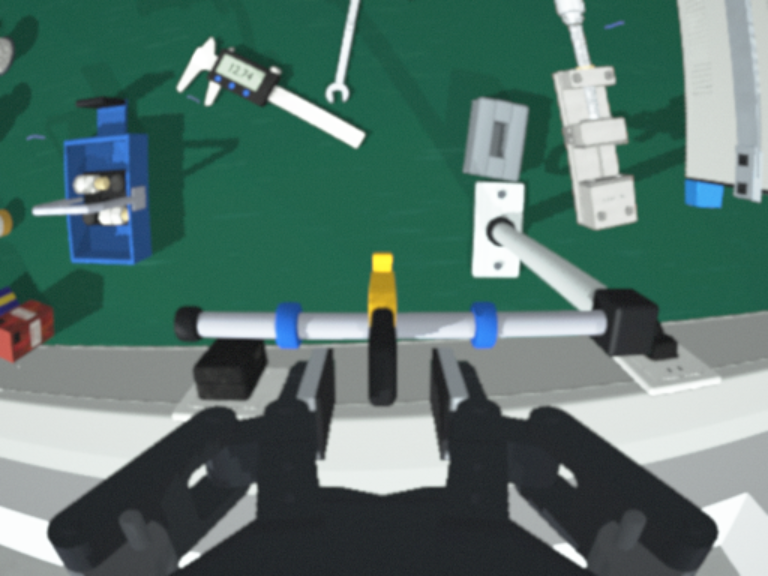

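jog_arm(commands=[[0,0,0,0,0,-6,-0.1],[0,0,0,0,0,-12,-0.1],[0,0,0,0,0,-18,-0.1],[0,0,0,0,0,-18,-0.1],[0,0,0,0,0,-12,-0.1],[0,0,0,0,0,-4,-0.1],[0,0,0,0,0,0,-0.1]])

```text
time: 14.4
tool_pos: [571.8, 18.2, 362.2]
eef_rot: [[-0.999, 0.047, 0.003], [0.047, 0.999, -0.0], [-0.003, 0.0, -1.0]]
ft_force: [-0.0, -0.2, -0.6]
grip_width: 38.6
```

```bash
python3 - <<'E'
from h import *
s=st(); print(np.array(s['qpos']))
im=eyes.get_image('wrist'); cv2.imwrite('pics/w11.png',cv2.resize(im['pixels'],None,fx=1.5,fy=1.5))
for t in ['s_hook','hook_seat','hook_curl','hook_tab','rail_mid','caddy','caddy_grip','caddy_bar','flux_pot','calipers']:
    print(t,[(np.array(q['position']).round(1),round(q['p'],2)) for q in spotter.place_of(t,im)[:2]])
E
```

```text
t 14.4 tcp [571.832  18.242 362.234] w 38.61703977260389 F [-0.012 -0.182 -0.578]
[[-0.999  0.047  0.003]
 [ 0.047  0.999 -0.   ]
 [-0.003  0.    -1.   ]]
[ 0.379  0.216 -0.594  1.468  0.121  1.491  1.311]
s_hook [(array([576.9,  18.2, 152.9]), 0.64)]
hook_seat [(array([572.6,  19. , 267.2]), 0.95)]
hook_curl [(array([578. ,  15.5, 177.3]), 0.87), (array([ 521.6, -499.9,    0.6]), 0.55)]
hook_tab [(array([570.2,  18.8, 302.5]), 0.75)]
rail_mid [(array([574. ,  29.1, 267.4]), 0.64)]
caddy [(array([ 513.9, -288.2,   -4.1]), 0.87)]
caddy_grip [(array([ 407. , -278.1,   55.3]), 0.67)]
caddy_bar [(array([ 511.6, -289.6,  105. ]), 0.72)]
flux_pot [(array([ 523.1, -499.3,    0.7]), 0.71), (array([ 515. , -289.9,  101.5]), 0.42)]
calipers [(array([432.2, -85.9,   3.6]), 0.82)]
```

View pics/w11.png

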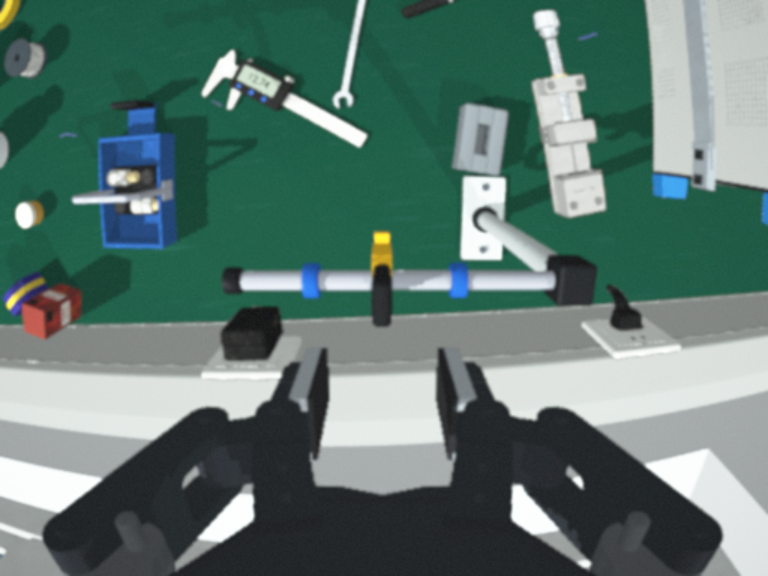

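```bash
python3 - <<'E'
from h import *
plan([(500,-110,350,2.25,8),(404,-280,190,1.478,8)],-.1)
E
```

```text
[-0.0, -0.0, 0.106, 8.1, -16.4, 1.3, -0.1],
[-0.0, -0.0, 0.106, 6.4, -17.2, 1.3, -0.1],
[-0.0, -0.0, 0.106, 4.5, -17.7, 1.3, -0.1],
[-0.0, -0.0, 0.106, 2.6, -18.1, 1.3, -0.1],
[-0.0, -0.0, 0.106, 0.7, -18.3, 1.3, -0.1],
[-0.0, -0.0, 0.106, -1.2, -18.3, 1.3, -0.1],
[-0.0, -0.0, 0.106, -3.2, -18.0, 1.3, -0.1],
[-0.0, -0.0, 0.106, -5.0, -17.6, 1.3, -0.1],
--
[0.0, 0.0, 0.097, -9.0, -22.7, 20.0, -0.1],
[0.0, 0.0, 0.097, -11.1, -21.7, 20.0, -0.1],
[0.0, 0.0, 0.097, -13.2, -20.5, 20.0, -0.1],
[0.0, 0.0, 0.097, -15.1, -19.2, 20.0, -0.1],
[0.0, 0.0, 0.097, -16.9, -17.6, 20.0, -0.1],
[0.0, 0.0, 0.097, -18.5, -15.9, 20.0, -0.1],
[0.0, 0.0, 0.097, -19.9, -14.1, 20.0, -0.1],
[0.0, 0.0, 0.097, -21.2, -12.1, 20.0, -0.1],
--
```

jog_arm(commands=[[0,0,0.106,8.1,-16.4,1.3,-0.1],[0,0,0.106,6.4,-17.2,1.3,-0.1],[0,0,0.106,4.5,-17.7,1.3,-0.1],[0,0,0.106,2.6,-18.1,1.3,-0.2],[0,0,0.106,0.7,-18.3,1.3,-0.29],[0,0,0.106,-1.2,-18.3,1.3,-0.29],[0,0,0.106,-3.2,-18,1.3,-0.29],[0,0,0.106,-5,-17.6,1.3,-0.29]])

```text
time: 15.62
tool_pos: [499.3, -110.6, 350.2]
eef_rot: [[-0.622, 0.783, 0.0], [0.783, 0.622, -0.0], [-0.0, 0.0, -1.0]]
ft_force: [-0.8, -0.0, -0.3]
grip_width: 30.5
```

jog_arm(commands=[[0,0,0.097,-9,-22.7,20,-0.29],[0,0,0.097,-11.1,-21.7,20,-0.29],[0,0,0.097,-13.2,-20.5,20,-0.29],[0,0,0.097,-15.1,-19.2,20,-0.29],[0,0,0.097,-16.9,-17.6,20,-0.29],[0,0,0.097,-18.5,-15.9,20,-0.29],[0,0,0.097,-19.9,-14.1,20,-0.29],[0,0,0.097,-21.2,-12.1,20,-0.29]])

```text
time: 16.28
tool_pos: [402.4, -280.3, 189.5]
eef_rot: [[0.104, 0.995, 0.001], [0.995, -0.104, -0.001], [-0.001, 0.001, -1.0]]
ft_force: [0.3, -1.1, 0.1]
grip_width: 30.3
```

jog_arm(commands=[[0,0,0,0,0,0,-0.29],[0,0,0,0,0,0,-0.29],[0,0,0,0,0,0,-0.29]])

```text
time: 16.53
tool_pos: [403.8, -279.0, 190.6]
eef_rot: [[0.099, 0.995, 0.001], [0.995, -0.099, 0.0], [0.0, 0.001, -1.0]]
ft_force: [1.1, 0.9, 1.1]
grip_width: 30.7
```

```bash
python3 - <<'E'
from h import *
s=st(); print(np.array(s['qpos']))
im=eyes.get_image('wrist'); cv2.imwrite('pics/w12.png',cv2.resize(im['pixels'],None,fx=1.5,fy=1.5))
for t in ['caddy','caddy_grip','caddy_bar']:
    print(t,[(np.array(q['position']).round(1),round(q['p'],2)) for q in spotter.place_of(t,im)[:2]])
im=eyes.get_image('top'); crop(im,120,155,230,245,7,'t12.png')
for t in ['s_hook','hook_seat','hook_curl','hook_tab','rail_mid','caddy_grip']:
    print(t,[(np.array(q['position']).round(1),round(q['p'],2)) for q in spotter.place_of(t,im)[:2]])
E
```

```text
t 16.5333 tcp [ 403.773 -279.006  190.644] w 30.71025381258869 F [1.066 0.916 1.057]
[[ 0.099  0.995  0.001]
 [ 0.995 -0.099  0.   ]
 [ 0.     0.001 -1.   ]]
[ 0.715  0.131 -0.215  1.92   0.031  1.093  0.388]
caddy [(array([ 510.6, -287.9,   -2. ]), 0.78)]
caddy_grip [(array([ 405.6, -279.7,   56.5]), 0.69)]
caddy_bar [(array([ 511.2, -288. ,  105.8]), 0.66)]
s_hook [(array([575.4,  18.1, 155.4]), 0.63)]
hook_seat [(array([568. ,  15.7, 265.6]), 0.48)]
hook_curl [(array([570.9,  14.9, 265.3]), 0.54), (array([577.7,  14. , 180.2]), 0.49)]
hook_tab [(array([569.3,  17.8, 307.5]), 0.75)]
rail_mid [(array([573.3,  29. , 267.3]), 0.97)]
caddy_grip [(array([ 521.2, -500.1,   -1.9]), 0.51), (array([486.8, 133.2,   2. ]), 0.27)]
```

View pics/w12.png

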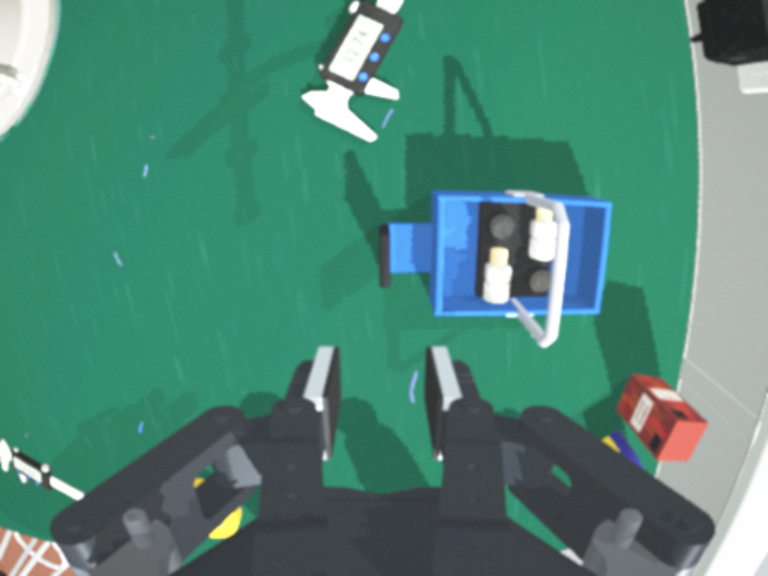

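View pics/t12.png

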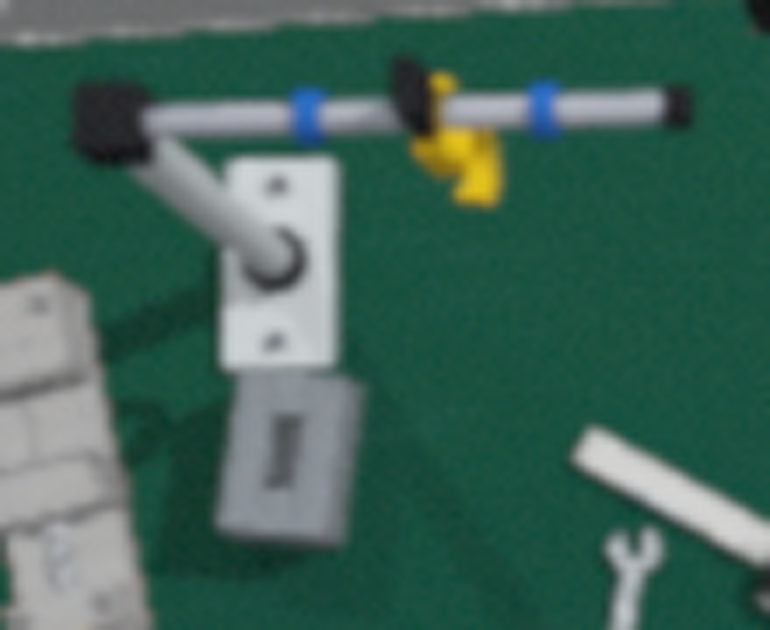

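```bash
python3 - <<'E'
from h import *
im=eyes.get_image('wrist'); crop(im,240,140,310,200,8,'w12c.png')
f=lambda p:(p[0]/1.5-.2,p[1]/1.5-.2)
for p,z in [((380,226),54),((390,226),54),((381,286),54),((391,286),54),((433,191),42),((611,202),42),((602,314),42),((434,316),42)]: print(p,wun(f(p),im,z))
E
```

```text
(380, 226) [ 403.664 -254.721   54.   ]
(390, 226) [ 410.528 -255.412   54.   ]
(381, 286) [ 399.969 -297.852   54.   ]
(391, 286) [ 407.074 -298.571   54.   ]
(433, 191) [ 443.428 -235.058   42.   ]
(611, 202) [ 584.112 -251.586   42.   ]
(602, 314) [ 579.023 -344.001   42.   ]
(434, 316) [ 437.356 -329.369   42.   ]
```

View pics/w12c.png

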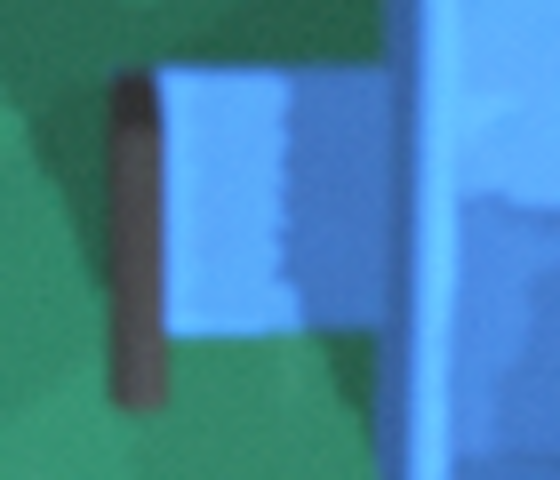

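jog_arm(commands=[[0,0,0,0,1,12,-0.29],[0,0,0,0,0,24,-0.29],[0,0,0,0,0,28,-0.29],[0,0,0,0,0,24,-0.29],[0,0,0,0,0,14,-0.29],[0,0,0,0,0,6,-0.29],[0,0,0,0,0,0,-0.29]])

```text
time: 17.72
tool_pos: [403.0, -278.9, 80.9]
eef_rot: [[0.1, 0.995, -0.002], [0.995, -0.1, 0.002], [0.001, -0.003, -1.0]]
ft_force: [-0.2, 0.2, 0.1]
grip_width: 30.2
```

```bash
python3 - <<'E'
from h import *
s=st()
im=eyes.get_image('wrist'); cv2.imwrite('pics/w13.png',cv2.resize(im['pixels'],None,fx=1.5,fy=1.5))
E
```

```text
t 17.7167 tcp [ 403.049 -278.938   80.922] w 30.188145462230096 F [-0.151  0.23   0.051]
[[ 0.1    0.995 -0.002]
 [ 0.995 -0.1    0.002]
 [ 0.001 -0.003 -1.   ]]
```

View pics/w13.png

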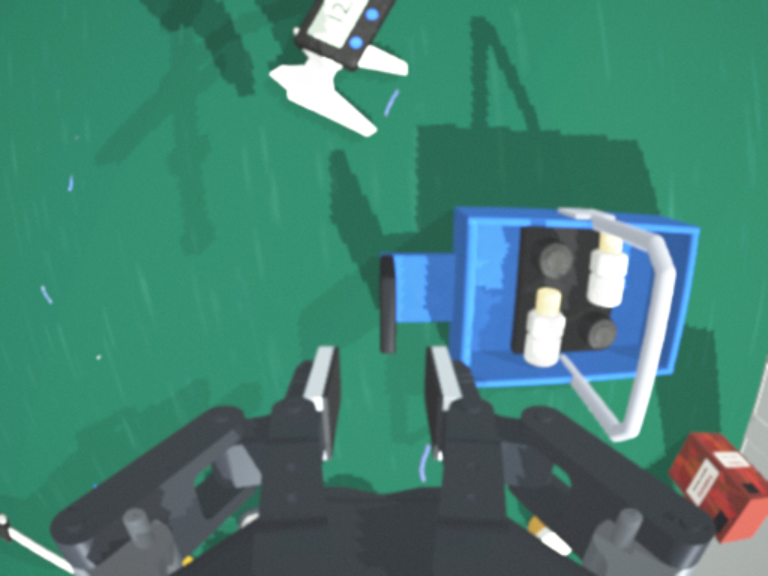

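jog_arm(commands=[[0,0,0,0,1.5,10,-0.29],[0,0,0,0,0.5,16,-0.29],[0,0,0,0,0,16,-0.29],[0,0,0,0,0,12,-0.29],[0,0,0,0,0,6,-0.29],[0,0,0,0,0,2,-0.29],[0,0,0,0,0,0,-0.29],[0,0,0,0,0,0,-0.29]])

```text
time: 18.43
tool_pos: [406.8, -280.1, 21.0]
eef_rot: [[0.1, 0.995, 0.001], [0.995, -0.1, -0.001], [-0.001, 0.002, -1.0]]
ft_force: [0.2, 0.5, 0.2]
grip_width: 30.2
```

```bash
python3 - <<'E'
from h import *
s=st()
im=eyes.get_image('wrist'); cv2.imwrite('pics/w14.png',cv2.resize(im['pixels'],None,fx=1.5,fy=1.5))
E
```

```text
t 18.4333 tcp [ 406.801 -280.15    20.958] w 30.2321403097322 F [0.229 0.509 0.155]
[[ 0.1    0.995  0.001]
 [ 0.995 -0.1   -0.001]
 [-0.001  0.002 -1.   ]]
```

View pics/w14.png

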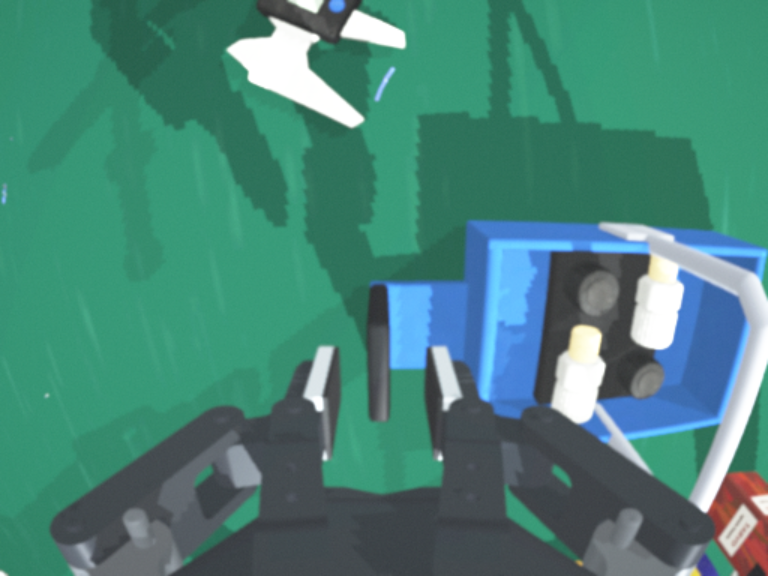

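jog_arm(commands=[[0,0,0,0,-1,1.5,-0.29],[0,0,0,0,0,0.5,-0.5],[0,0,0,0,0,0,-0.65],[0,0,0,0,0,0,-1],[0,0,0,0,0,0,-1],[0,0,0,0,0,0,-1],[0,0,0,0,0,0,-1]])

```text
time: 19.07
tool_pos: [405.2, -279.7, 18.6]
eef_rot: [[0.1, 0.995, 0.0], [0.995, -0.1, -0.0], [-0.0, 0.0, -1.0]]
ft_force: [-1.4, 0.7, 3.8]
grip_width: 5.6
```

jog_arm(commands=[[0,0,0,0,0,-3,-1],[0,0,0,0,0,-6,-1],[0,0,0,0,0,-10,-1],[0,0,0,0,0,-10,-1],[0,0,0,0,0,-6,-1],[0,0,0,0,0,-3,-1],[0,0,0,0,0,0,-1],[0,0,0,0,0,0,-1]])

```text
time: 19.73
tool_pos: [404.9, -279.6, 56.4]
eef_rot: [[0.1, 0.995, 0.0], [0.995, -0.1, -0.0], [-0.0, 0.0, -1.0]]
ft_force: [-0.9, -0.2, -1.2]
grip_width: 6.1
```

```bash
python3 - <<'E'
from h import *
s=st(); print(s['torque'])
im=eyes.get_image('wrist'); cv2.imwrite('pics/w15.png',cv2.resize(im['pixels'],None,fx=1.5,fy=1.5))
for t in ['caddy','caddy_grip','caddy_bar']:
    print(t,[(np.array(q['position']).round(1),round(q['p'],2)) for q in spotter.place_of(t,im)[:2]])
E
```

```text
t 19.7333 tcp [ 404.946 -279.649   56.405] w 6.107676734105264 F [-0.901 -0.234 -1.193]
[[ 0.1    0.995  0.   ]
 [ 0.995 -0.1   -0.   ]
 [-0.     0.    -1.   ]]
[-0.006  0.206 -0.013]
caddy [(array([ 510.4, -287.8,   30.4]), 0.85)]
caddy_grip [(array([ 405.4, -280.4,   91.6]), 0.87)]
caddy_bar [(array([ 515.6, -286.2,  137.4]), 0.65)]
```

View pics/w15.png

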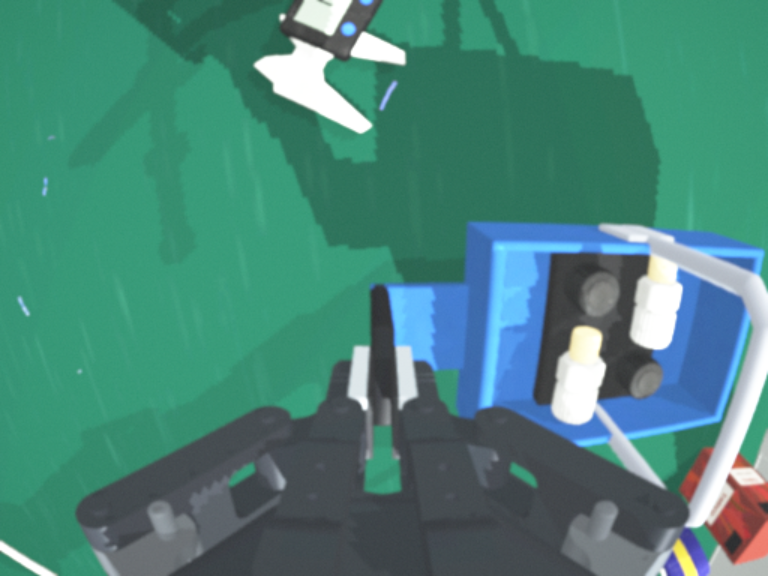

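```bash
python3 - <<'E'
from h import *
plan([(430,-120,117,1.50,8),(425,22,117,1.525,8)],-1)
E
```

```text
[-0.0, -0.0, -0.004, 20.1, 1.2, -7.6, -1],
[-0.0, -0.0, -0.004, 20.1, 1.2, -7.7, -1],
[-0.0, -0.0, -0.004, 20.1, 1.3, -7.7, -1],
[-0.0, -0.0, -0.004, 20.1, 1.4, -7.7, -1],
[-0.0, -0.0, -0.004, 20.1, 1.5, -7.7, -1],
[-0.0, -0.0, -0.004, 20.1, 1.5, -7.7, -1],
[-0.0, -0.0, -0.004, 20.1, 1.6, -7.7, -1],
[-0.0, -0.0, -0.004, 20.1, 1.7, -7.7, -1],
--
[0.0, 0.0, -0.003, 17.7, -1.9, 0.0, -1],
[0.0, 0.0, -0.003, 17.7, -1.8, 0.0, -1],
[0.0, 0.0, -0.003, 17.7, -1.8, 0.0, -1],
[0.0, 0.0, -0.003, 17.7, -1.7, 0.0, -1],
[0.0, 0.0, -0.003, 17.7, -1.7, 0.0, -1],
[0.0, 0.0, -0.003, 17.7, -1.6, 0.0, -1],
[0.0, 0.0, -0.003, 17.7, -1.5, 0.0, -1],
[0.0, 0.0, -0.003, 17.7, -1.5, 0.0, -1],
--
```

jog_arm(commands=[[0,0,-0.004,5,0.4,-7.7,-1],[0,0,-0.004,10,0.8,-7.7,-1],[0,0,-0.004,15,1.2,-7.7,-1],[0,0,-0.004,20,1.5,-7.7,-1],[0,0,-0.004,20,1.5,-7.7,-1],[0,0,-0.004,20,1.6,-7.7,-1],[0,0,-0.004,20,1.7,-7.7,-1],[0,0,-0.004,20,1.7,-6,-1]])

```text
time: 20.6
tool_pos: [426.8, -148.3, 117.6]
eef_rot: [[0.066, 0.998, 0.002], [0.998, -0.066, -0.0], [-0.0, 0.002, -1.0]]
ft_force: [0.5, -0.3, -2.0]
grip_width: 6.0
```

jog_arm(commands=[[0,0,-0.003,20,-1,0,-1],[0,0,-0.003,20,-1,0,-1],[0,0,-0.003,20,-1,0,-1],[0,0,-0.003,20,-1,0,-1],[0,0,-0.003,20,-1,0,-1],[0,0,-0.003,18,-1,0,-1],[0,0,-0.003,14,-1,0,-1],[0,0,-0.003,10,-1,0,-1]])

```text
time: 21.27
tool_pos: [426.3, -5.5, 116.9]
eef_rot: [[0.04, 0.999, 0.001], [0.999, -0.04, 0.0], [0.0, 0.001, -1.0]]
ft_force: [-0.3, 0.1, -1.2]
grip_width: 5.8
```

```bash
python3 - <<'E'
from h import *
plan([(425,22,117,1.525,4)],-1)
E
```

```text
[0.0, -0.0, 0.002, 6.9, -0.6, -0.0, -1],
[0.0, -0.0, 0.002, 6.9, -0.6, -0.0, -1],
[0.0, -0.0, 0.002, 6.9, -0.6, -0.0, -1],
[0.0, -0.0, 0.002, 6.9, -0.6, -0.0, -1],
--
```

jog_arm(commands=[[0,0,0.002,9,0,0,-1],[0,0,0.002,8,0,0,-1],[0,0,0.002,6,0,0,-1],[0,0,0,3,0,0,-1],[0,0,0,1,0,0,-1],[0,0,0,0,0,0,-1],[0,0,0,0,0,0,-1]])

```text
time: 21.85
tool_pos: [427.7, 17.7, 116.0]
eef_rot: [[0.051, 0.999, -0.0], [0.999, -0.051, -0.0], [-0.0, -0.0, -1.0]]
ft_force: [-0.7, 0.2, -2.4]
grip_width: 6.0
```

```bash
python3 - <<'E'
from h import *
s=st(); print(s['torque'])
for c in ['wrist','top','scene']:
    im=eyes.get_image(c); cv2.imwrite(f'pics/{c}16.png',cv2.resize(im['pixels'],None,fx=1.5,fy=1.5))
    if c=='top': crop(im,120,140,250,240,6,'t16.png')
    for t in ['s_hook','hook_seat','hook_curl','hook_tab','rail_mid','caddy','caddy_grip','caddy_bar']:
        print(c,t,[(np.array(q['position']).round(1),round(q['p'],2)) for q in spotter.place_of(t,im)[:2]])
E
```

```text
t 21.85 tcp [427.692  17.696 115.968] w 6.000556549328071 F [-0.72   0.226 -2.411]
[[ 0.051  0.999 -0.   ]
 [ 0.999 -0.051 -0.   ]
 [-0.    -0.    -1.   ]]
[-0.005  0.179 -0.014]
wrist s_hook [(array([576.7,  14.7, 157.3]), 0.66)]
wrist hook_seat []
wrist hook_curl [(array([577.4,  17.5, 175.1]), 0.74)]
wrist hook_tab []
wrist rail_mid []
wrist caddy [(array([536.7,  12.9,  91.3]), 0.67)]
wrist caddy_grip [(array([428.3,  18.4, 153.7]), 0.73)]
wrist caddy_bar [(array([537.9,  15.7, 198.1]), 0.77)]
top s_hook [(array([575. ,  16.7, 155.2]), 0.69), (array([578.9,  17.4, 178.2]), 0.37)]
top hook_seat [(array([570.4,  16. , 265.4]), 0.46)]
top hook_curl [(array([578.4,  15.9, 175.7]), 0.56)]
top hook_tab [(array([569.1,  19.1, 306.9]), 0.48)]
top rail_mid [(array([574.,  30., 267.]), 0.55)]
top caddy [(array([534. ,  10.8,  93.4]), 0.94)]
top caddy_grip [(array([425.2,  15.7, 153.2]), 0.9)]
top caddy_bar [(array([537.8,  13.1, 199.7]), 0.79)]
scene s_hook [(array([577.5,  17.8, 157.5]), 0.68), (array([573.9,  16.9, 265.1]), 0.42)]
scene hook_seat [(array([575.3,  20.1, 265.8]), 0.82), (array([568.5,  19.7, 301.8]), 0.46)]
scene hook_curl [(array([579.7,  19.1, 173.2]), 0.71), (array([427. ,  17.8, 151.3]), 0.37)]
scene hook_tab [(array([569.8,  19. , 303.6]), 0.73)]
scene rail_mid [(array([ 518.4, -501.7,    3.1]), 0.61), (array([570.9,  30.3, 269.2]), 0.45)]
scene caddy [(array([535.3,  19. ,  93.1]), 0.84)]
scene caddy_grip [(array([428.4,  17.3, 153.1]), 0.71)]
scene caddy_bar [(array([534.8,  14. , 194.1]), 0.59)]
```

View pics/wrist16.png

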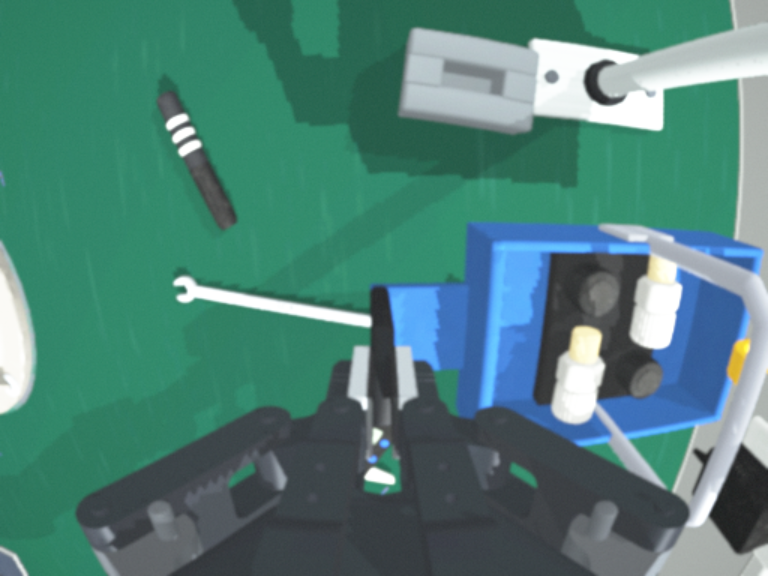

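View pics/t16.png

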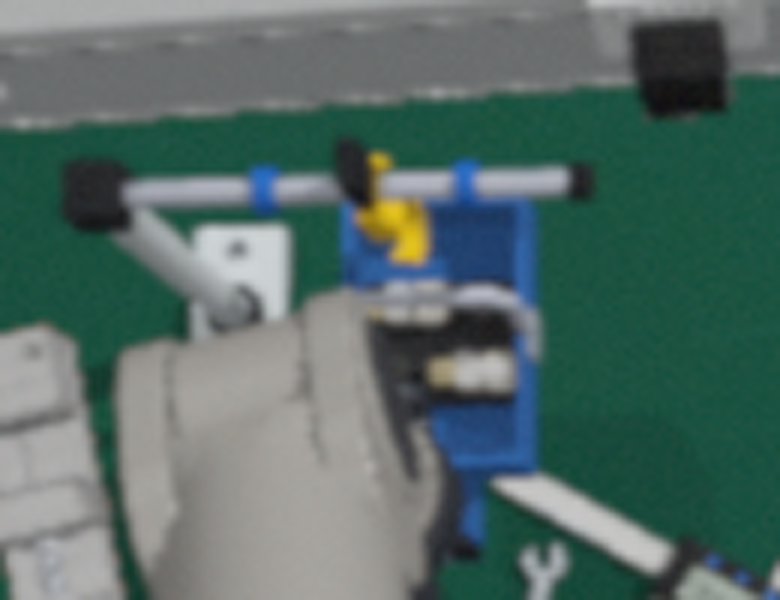

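View pics/scene16.png

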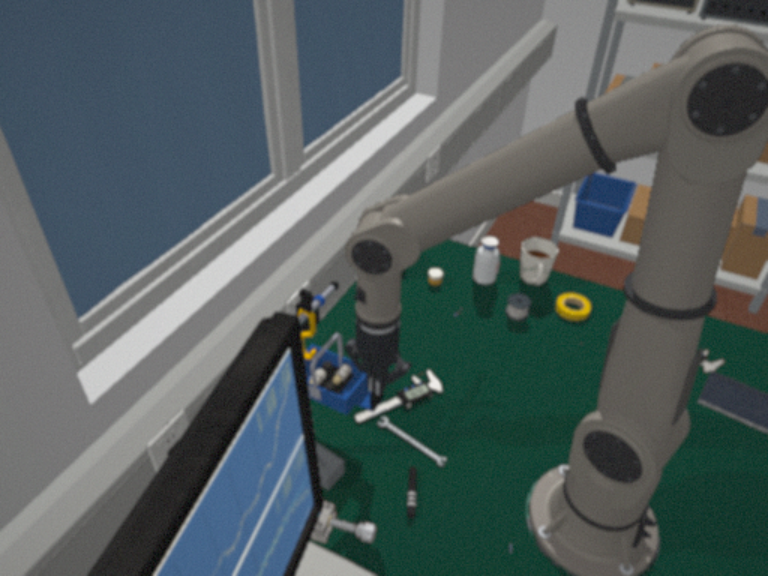

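jog_arm(commands=[[0,0,0,0.5,4,0,-1],[0,0,0,0.5,8,0,-1],[0,0,0,1,10,0,-1],[0,0,0,1,9,0,-1],[0,0,0,0,5,0,-1],[0,0,0,0,2,0,-1],[0,0,0,0,0,0,-1],[0,0,0,0,0,0,-1]])

```text
time: 23.87
tool_pos: [465.6, 19.3, 115.9]
eef_rot: [[0.05, 0.999, -0.001], [0.999, -0.05, -0.0], [-0.0, -0.001, -1.0]]
ft_force: [-0.8, 0.4, -0.9]
grip_width: 6.2
```

```bash
python3 - <<'E'
from h import *
s=st(); print(s['torque'])
for c in ['wrist','top','scene']:
    im=eyes.get_image(c); 
    if c=='wrist':cv2.imwrite(f'pics/{c}17.png',cv2.resize(im['pixels'],None,fx=1.5,fy=1.5))
    if c=='top': crop(im,120,140,250,240,6,'t17.png')
    if c=='scene': crop(im,190,180,290,290,6,'s17.png')
    for t in ['s_hook','hook_seat','hook_curl','caddy','caddy_grip','caddy_bar']:
        print(c,t,[(np.array(q['position']).round(1),round(q['p'],2)) for q in spotter.place_of(t,im)[:2]])
E
```

```text
t 23.8667 tcp [465.571  19.346 115.852] w 6.211407318287381 F [-0.778  0.395 -0.943]
[[ 0.05   0.999 -0.001]
 [ 0.999 -0.05  -0.   ]
 [-0.    -0.001 -1.   ]]
[0.034 0.259 0.002]
wrist s_hook [(array([577.9,  14.8, 152.6]), 0.8)]
wrist hook_seat []
wrist hook_curl [(array([577.2,  17. , 173.8]), 0.9)]
wrist caddy [(array([574.4,  17.5,  91.9]), 0.74)]
wrist caddy_grip [(array([466.1,  22.8, 150.7]), 0.71)]
wrist caddy_bar [(array([578.1,  14.5, 195.1]), 0.69)]
top s_hook [(array([577.9,  20.3, 158.8]), 0.45)]
top hook_seat [(array([570.1,  16. , 264.1]), 0.59)]
top hook_curl [(array([576.5,  16.8, 177.2]), 0.65)]
top caddy [(array([569.3,  12.1,  92.2]), 0.72)]
top caddy_grip [(array([463.2,  14.8, 150.7]), 0.88)]
top caddy_bar [(array([571.8,  13.5, 199.1]), 0.59)]
scene s_hook [(array([578.4,  16.1, 156.9]), 0.66)]
scene hook_seat []
scene hook_curl [(array([ 523.7, -502.8,    3.2]), 0.74), (array([576.5,  18.1, 173.2]), 0.61)]
scene caddy [(array([573.7,  17. ,  92.9]), 0.85)]
scene caddy_grip [(array([463.2,  16.9, 152.6]), 0.87), (array([480.9, 131.5,  -0.7]), 0.53)]
scene caddy_bar [(array([571.3,  13.5, 194.2]), 0.88)]
```

View pics/wrist17.png

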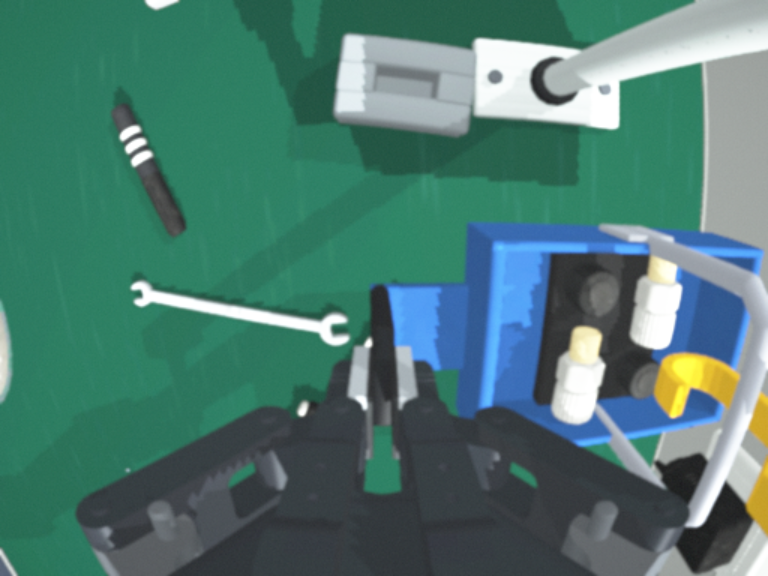

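View pics/t17.png

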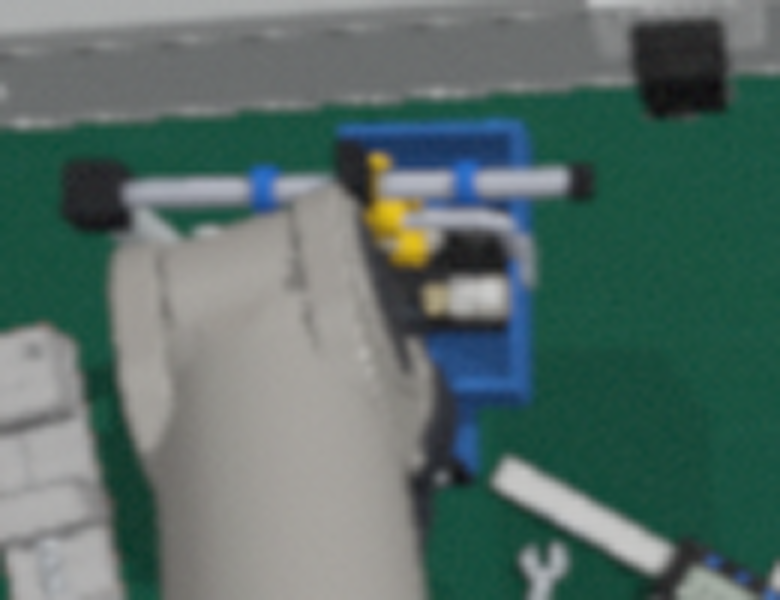

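View pics/s17.png

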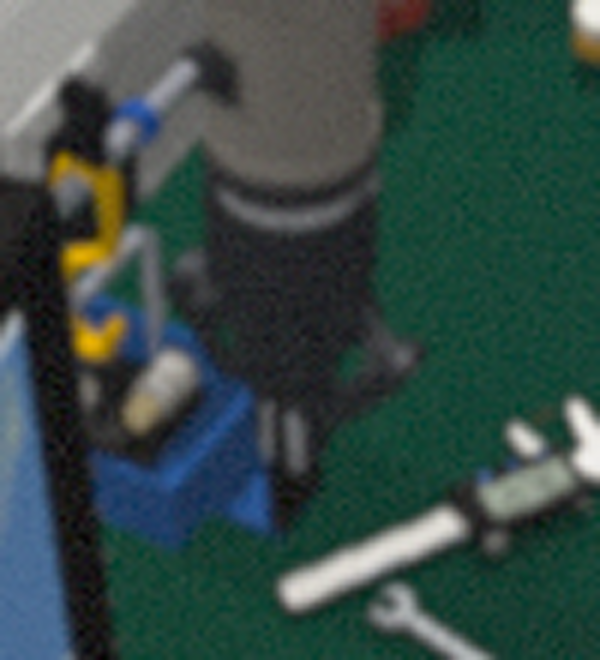

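jog_arm(commands=[[0,0,0,0,0.5,3,-1],[0,0,0,0,0.5,5,-1],[0,0,0,0,0,6,-1],[0,0,0,0,0,5,-1],[0,0,0,0,0,4,-1],[0,0,0,0,0,2,-1],[0,0,0,0,0,0,-1],[0,0,0,0,0,0,-1]])

```text
time: 25.58
tool_pos: [466.8, 19.4, 90.9]
eef_rot: [[0.05, 0.999, -0.0], [0.999, -0.05, -0.0], [-0.0, -0.0, -1.0]]
ft_force: [-0.1, -0.7, -2.7]
grip_width: 6.0
```

```bash
python3 - <<'E'
from h import *
s=st(); print(s['torque'])
for c in ['wrist','top','scene']:
    im=eyes.get_image(c); 
    if c=='wrist':cv2.imwrite(f'pics/{c}18.png',cv2.resize(im['pixels'],None,fx=1.5,fy=1.5))
    if c=='scene': crop(im,190,180,290,290,6,'s18.png')
    for t in ['s_hook','hook_seat','hook_curl','caddy','caddy_grip','caddy_bar']:
        print(c,t,[(np.array(q['position']).round(1),round(q['p'],2)) for q in spotter.place_of(t,im)[:2]])
E
```

```text
t 25.5833 tcp [466.842  19.352  90.947] w 5.963976762656152 F [-0.098 -0.653 -2.661]
[[ 0.05   0.999 -0.   ]
 [ 0.999 -0.05  -0.   ]
 [-0.    -0.    -1.   ]]
[-0.016  0.156  0.002]
wrist s_hook [(array([578.2,  14.4, 152.4]), 0.58)]
wrist hook_seat []
wrist hook_curl [(array([578.4,  16.7, 177.1]), 0.89)]
wrist caddy [(array([576. ,  17.7,  62.9]), 0.81)]
wrist caddy_grip [(array([466.4,  18.8, 127.2]), 0.97)]
wrist caddy_bar [(array([576.7,  17.6, 167.9]), 0.57)]
top s_hook [(array([576. ,  19. , 159.1]), 0.59)]
top hook_seat [(array([569.1,  16.4, 266.5]), 0.65)]
top hook_curl [(array([578.9,  18.2, 178.2]), 0.68)]
top caddy [(array([572.7,  14.3,  69.8]), 0.93)]
top caddy_grip [(array([465.8,  15.6, 124.4]), 0.74)]
top caddy_bar [(array([573.2,  10.9, 176.8]), 0.97)]
scene s_hook [(array([437.5, -90.9,   2.7]), 0.66), (array([575.5,  16.5, 153.2]), 0.53)]
scene hook_seat [(array([575.1,  19.5, 263.9]), 0.68)]
scene hook_curl [(array([579.1,  18.7, 174.8]), 0.57), (array([575. ,  20.4, 266.8]), 0.15)]
scene caddy [(array([573.9,  19.3,  67.9]), 0.85)]
scene caddy_grip [(array([466.3,  17.9, 127. ]), 0.67)]
scene caddy_bar [(array([575.3,  13.7, 166. ]), 0.81)]
```

View pics/wrist18.png

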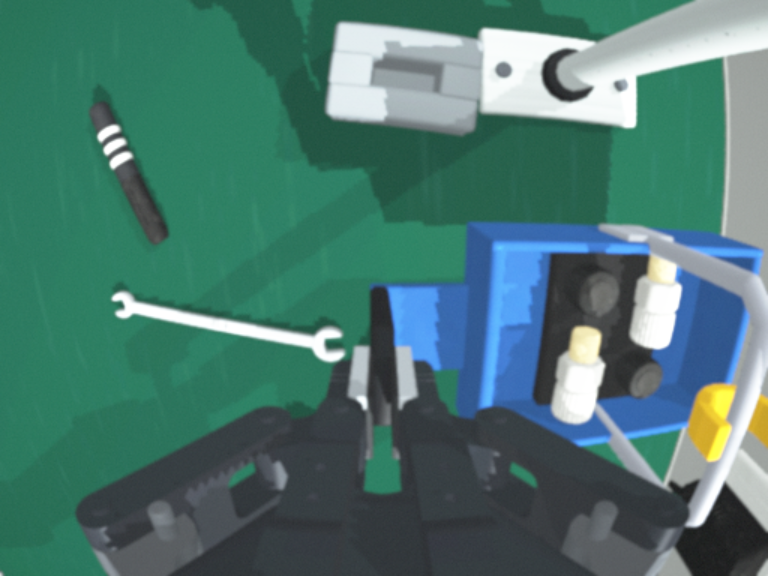

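View pics/s18.png

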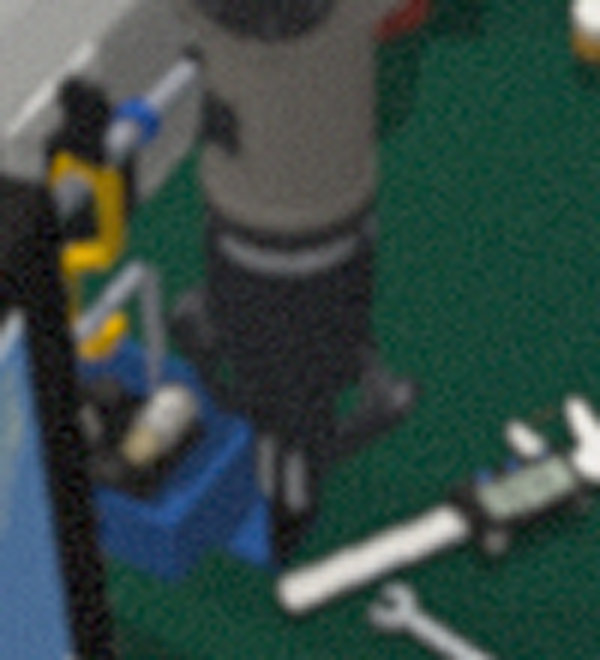

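jog_arm(commands=[[0,0,0,0,0,1.5,-1],[0,0,0,0,0,1.5,-1],[0,0,0,0,0,1,-1],[0,0,0,0,0,0,-1],[0,0,0,0,0,0,-1]])

```text
time: 27.05
tool_pos: [466.7, 19.3, 86.9]
eef_rot: [[0.05, 0.999, -0.0], [0.999, -0.05, -0.0], [-0.0, -0.0, -1.0]]
ft_force: [0.2, -0.4, -1.2]
grip_width: 6.0
```

```bash
python3 -c "
from h import *
s=st(); print(s['torque'])"
```

```text
t 27.05 tcp [466.726  19.285  86.929] w 5.973191092216745 F [ 0.152 -0.422 -1.177]
[[ 0.05   0.999 -0.   ]
 [ 0.999 -0.05  -0.   ]
 [-0.    -0.    -1.   ]]
[ 0.014  0.202 -0.032]
```

jog_arm(commands=[[0,0,0,0,0,1,-1],[0,0,0,0,0,1,-1],[0,0,0,0,0,0,-1],[0,0,0,0,0,0,-1]])

```text
time: 27.38
tool_pos: [466.8, 19.3, 85.0]
eef_rot: [[0.05, 0.999, -0.0], [0.999, -0.05, -0.0], [-0.0, -0.0, -1.0]]
ft_force: [-1.1, 0.0, -2.2]
grip_width: 5.9
```

```bash
python3 -c "
from h import *
s=st(); print(s['torque'])"
```

```text
t 27.3833 tcp [466.793  19.316  84.998] w 5.870891274994259 F [-1.102  0.044 -2.206]
[[ 0.05   0.999 -0.   ]
 [ 0.999 -0.05  -0.   ]
 [-0.    -0.    -1.   ]]
[-0.001  0.222 -0.014]
```

jog_arm(commands=[[0,0,0,0,0,1,-1],[0,0,0,0,0,1,-1],[0,0,0,0,0,0,-1],[0,0,0,0,0,0,-1]])

```text
time: 27.72
tool_pos: [466.9, 19.3, 83.0]
eef_rot: [[0.05, 0.999, 0.0], [0.999, -0.05, -0.0], [-0.0, 0.0, -1.0]]
ft_force: [0.3, -0.0, -1.6]
grip_width: 6.0
```

```bash
python3 -c "
from h import *
s=st(); print(s['torque'])"
```

```text
t 27.7167 tcp [466.872  19.269  83.043] w 6.032605900737839 F [ 0.313 -0.026 -1.598]
[[ 0.05   0.999  0.   ]
 [ 0.999 -0.05  -0.   ]
 [-0.     0.    -1.   ]]
[-0.014  0.19  -0.026]
```

jog_arm(commands=[[0,0,0,0,0,1,-1],[0,0,0,0,0,1,-1],[0,0,0,0,0,0,-1],[0,0,0,0,0,0,-1]])

```text
time: 28.05
tool_pos: [467.1, 19.4, 81.1]
eef_rot: [[0.05, 0.999, 0.0], [0.999, -0.05, -0.0], [-0.0, 0.0, -1.0]]
ft_force: [0.3, 0.1, -0.4]
grip_width: 5.9
```

```bash
python3 - <<'E'
from h import *
s=st(); print(s['torque'])
for c in ['wrist','top','scene']:
    im=eyes.get_image(c); 
    if c=='wrist':cv2.imwrite(f'pics/{c}19.png',cv2.resize(im['pixels'],None,fx=1.5,fy=1.5))
    if c=='scene': crop(im,190,180,290,290,6,'s19.png')
    for t in ['s_hook','hook_seat','hook_curl','caddy','caddy_grip','caddy_bar']:
        print(c,t,[(np.array(q['position']).round(1),round(q['p'],2)) for q in spotter.place_of(t,im)[:2]])
E
```

```text
t 28.05 tcp [467.052  19.357  81.149] w 5.945126055159887 F [ 0.303  0.076 -0.416]
[[ 0.05   0.999  0.   ]
 [ 0.999 -0.05  -0.   ]
 [-0.     0.    -1.   ]]
[0.002 0.046 0.006]
wrist s_hook [(array([576.9,  13.9, 151. ]), 0.68), (array([576.5,  15.4, 164. ]), 0.36)]
wrist hook_seat []
wrist hook_curl [(array([573.7,  18.1, 176.7]), 0.72)]
wrist caddy [(array([576.7,  13.3,  58.2]), 0.7)]
wrist caddy_grip [(array([469.5,  18.7, 116.5]), 0.68)]
wrist caddy_bar [(array([574.3,  15.6, 167.6]), 0.58)]
top s_hook [(array([575.7,  14.9, 154.2]), 0.53)]
top hook_seat [(array([570. ,  14.1, 266.8]), 0.72)]
top hook_curl [(array([578.8,  17.1, 178.1]), 0.44)]
top caddy [(array([572.4,  13.5,  65. ]), 0.72)]
top caddy_grip [(array([464.5,  15.7, 115.2]), 0.79)]
top caddy_bar [(array([575.5,  12.7, 168. ]), 0.87)]
scene s_hook [(array([574.9,  18.4, 156.1]), 0.61), (array([466.9,  17.2, 118.3]), 0.58)]
scene hook_seat [(array([573.4,  18.4, 267.5]), 0.65)]
scene hook_curl [(array([576.2,  19.2, 173.2]), 0.48)]
scene caddy [(array([576. ,  22. ,  63.7]), 0.71)]
scene caddy_grip [(array([466.3,  21.1, 119. ]), 0.92), (array([435.4, -87.4,   2.5]), 0.56)]
scene caddy_bar [(array([572.1,  12.9, 161.7]), 0.97)]
```

View pics/wrist19.png

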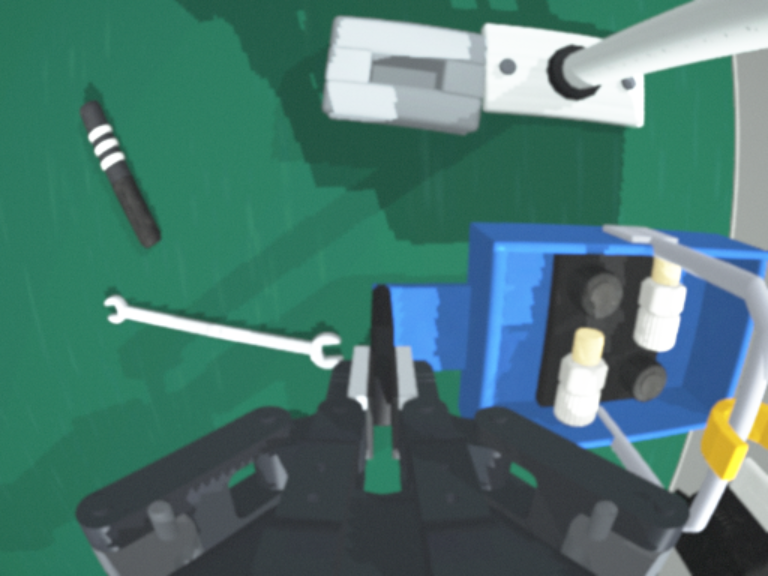

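View pics/s19.png

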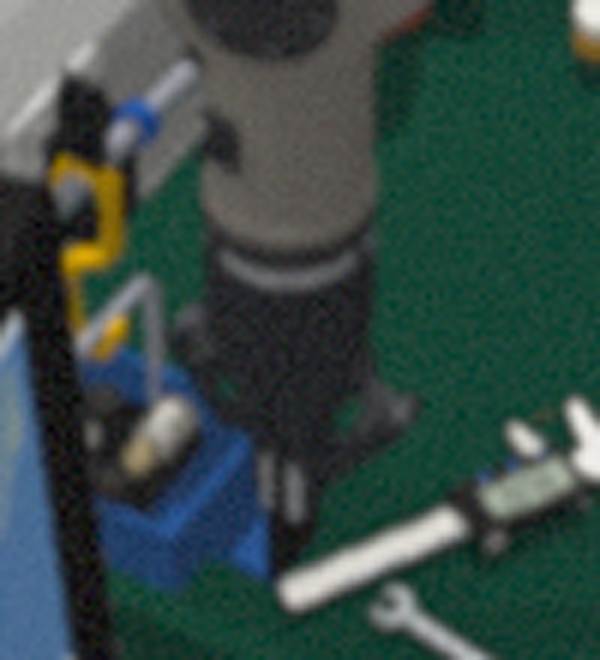

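jog_arm(commands=[[0,0,0,0,0,0.5,-1],[0,0,0,0,0,0,-1],[0,0,0,0,0,0,-0.8],[0,0,0,0,0,0,-0.7],[0,0,0,0,0,0,-0.6],[0,0,0,0,0,0,-0.5],[0,0,0,0,0,0,-0.4],[0,0,0,0,0,0,-0.37]])

```text
time: 29.77
tool_pos: [466.9, 19.3, 80.6]
eef_rot: [[0.05, 0.999, 0.0], [0.999, -0.05, -0.0], [-0.0, 0.0, -1.0]]
ft_force: [0.2, 0.1, -0.1]
grip_width: 26.6
```

```bash
python3 - <<'E'
from h import *
s=st(); print(s['torque'])
im=eyes.get_image('wrist');cv2.imwrite(f'pics/w20.png',cv2.resize(im['pixels'],None,fx=1.5,fy=1.5))
E
```

```text
t 29.7667 tcp [466.886  19.269  80.601] w 26.647086381030366 F [ 0.23   0.081 -0.087]
[[ 0.05   0.999  0.   ]
 [ 0.999 -0.05  -0.   ]
 [-0.     0.    -1.   ]]
[-0.003  0.003  0.014]
```

View pics/w20.png

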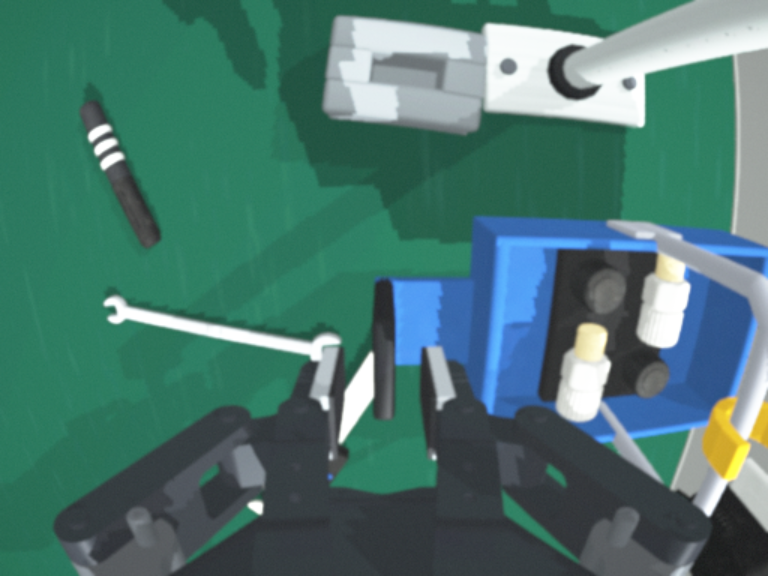

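jog_arm(commands=[[0,0,0,0,0,-4,-0.37],[0,0,0,0,0,-8,-0.37],[0,0,0,0,0,-12,-0.37],[0,0,0,0,0,-14,-0.37],[0,0,0,0,0,-14,-0.37],[0,0,0,0,0,-14,-0.37],[0,0,0,0,0,-14,-0.37],[0,0,0,0,0,-10,-0.37]])

```text
time: 30.48
tool_pos: [467.6, 19.5, 172.6]
eef_rot: [[0.05, 0.999, 0.002], [0.999, -0.05, -0.0], [-0.0, 0.002, -1.0]]
ft_force: [-0.5, 0.1, 0.8]
grip_width: 27.0
```

jog_arm(commands=[[0,0,0,0,0,-5,-0.37],[0,0,0,0,-15,-8,-0.37],[0,0,0,0,-15,-10,-0.37],[0,0,0,0,-12,-6,-0.37],[0,0,0,0,-6,-2,-0.37],[0,0,0,0,0,0,-0.37],[0,0,0,0,0,0,-0.37],[0,0,0,0,0,0,-0.37]])

```text
time: 31.15
tool_pos: [419.2, 21.6, 201.2]
eef_rot: [[0.05, 0.999, -0.0], [0.999, -0.05, 0.0], [0.0, -0.0, -1.0]]
ft_force: [0.5, 0.6, -0.4]
grip_width: 27.1
```

```bash
python3 - <<'E'
from h import *
s=st(); print(s['torque'])
for c in ['wrist','top','scene']:
    im=eyes.get_image(c); 
    if c=='wrist':cv2.imwrite(f'pics/{c}21.png',cv2.resize(im['pixels'],None,fx=1.5,fy=1.5))
    if c=='scene': crop(im,190,180,290,290,6,'s21.png')
    if c=='top': crop(im,120,140,250,240,6,'t21.png')
    for t in ['s_hook','hook_seat','hook_curl','caddy','caddy_grip','caddy_bar','calipers','flux_pot']:
        print(c,t,[(np.array(q['position']).round(1),round(q['p'],2)) for q in spotter.place_of(t,im)[:2]])
E
```

```text
t 31.15 tcp [419.237  21.646 201.232] w 27.08817044382849 F [ 0.532  0.638 -0.413]
[[ 0.05   0.999 -0.   ]
 [ 0.999 -0.05   0.   ]
 [ 0.    -0.    -1.   ]]
[ 0.016 -0.023  0.008]
wrist s_hook [(array([577.5,  13. , 154.3]), 0.83)]
wrist hook_seat []
wrist hook_curl []
wrist caddy []
wrist caddy_grip [(array([468.9,  23.8, 114. ]), 0.88)]
wrist caddy_bar []
wrist calipers [(array([434.7, -87.5,   0.6]), 0.76)]
wrist flux_pot []
top s_hook [(array([574.1,  20. , 156.5]), 0.74)]
top hook_seat [(array([570.7,  15.6, 266.4]), 0.54)]
top hook_curl [(array([574.9,  18.5, 176.5]), 0.69), (array([ 521.5, -501.9,    0.2]), 0.34)]
top caddy [(array([574.3,  12.9,  59.4]), 0.87)]
top caddy_grip [(array([465. ,  21.2, 116.5]), 0.58)]
top caddy_bar [(array([573.3,  12.5, 169.6]), 0.65)]
top calipers [(array([573.2,  15.3,  60.9]), 0.69), (array([436.8, -90.6,   3.4]), 0.65)]
top flux_pot [(array([ 524.3, -501.6,    0. ]), 0.41)]
scene s_hook [(array([578.2,  18.4, 158. ]), 0.61), (array([570.3,  29.8, 269.9]), 0.37)]
scene hook_seat [(array([572.9,  17.2, 263.1]), 0.54), (array([575.9,  19.1,  61.4]), 0.41)]
scene hook_curl [(array([575.5,  20.1, 176.7]), 0.56)]
scene caddy [(array([576.7,  20.2,  60.2]), 0.72)]
scene caddy_grip [(array([575.6,  16.2, 265.5]), 0.51)]
scene caddy_bar [(array([574.3,  15.5, 160.8]), 0.87)]
scene calipers [(array([440.9, -89. ,   5.4]), 0.92)]
scene flux_pot [(array([ 520. , -501.5,    3.1]), 0.66), (array([465.2,  20.7, 114.1]), 0.57)]
```

View pics/wrist21.png

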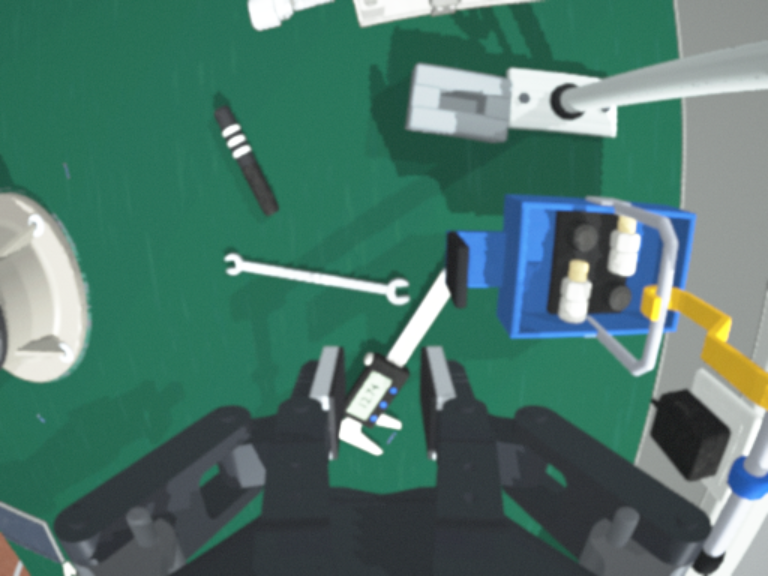

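View pics/s21.png

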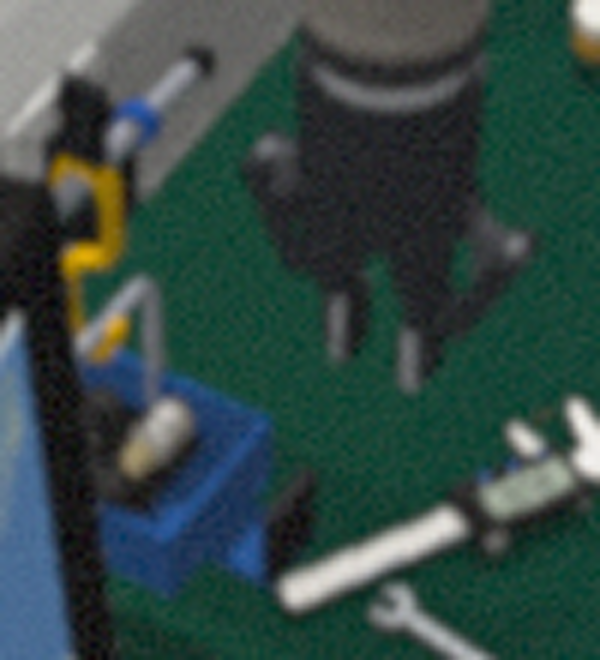

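View pics/t21.png

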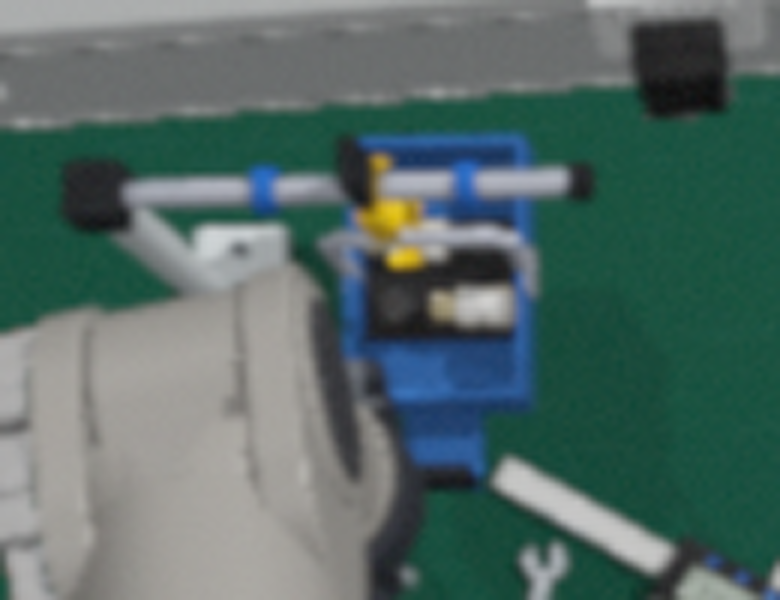

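jog_arm(commands=[[0,0,0,0,0,0,-0.37],[0,0,0,0,0,0,-0.37],[0,0,0,0,0,0,-0.37],[0,0,0,0,0,0,-0.37],[0,0,0,0,0,0,-0.37],[0,0,0,0,0,0,-0.37],[0,0,0,0,0,0,-0.37],[0,0,0,0,0,0,-0.37]])

```text
time: 33.17
tool_pos: [418.9, 21.7, 201.6]
eef_rot: [[0.05, 0.999, -0.0], [0.999, -0.05, -0.0], [-0.0, -0.0, -1.0]]
ft_force: [1.0, -0.5, -0.3]
grip_width: 26.7
```

jog_arm(commands=[[0,0,0,0,0,0,-0.37],[0,0,0,0,0,0,-0.37],[0,0,0,0,0,0,-0.37],[0,0,0,0,0,0,-0.37],[0,0,0,0,0,0,-0.37],[0,0,0,0,0,0,-0.37],[0,0,0,0,0,0,-0.37],[0,0,0,0,0,0,-0.37]])

```text
time: 33.83
tool_pos: [418.9, 21.7, 201.6]
eef_rot: [[0.05, 0.999, 0.0], [0.999, -0.05, -0.0], [-0.0, 0.0, -1.0]]
ft_force: [-1.8, -0.5, 0.3]
grip_width: 26.9
```

```bash
python3 - <<'E'
from h import *
L=[]
for i in range(8):
    im=eyes.get_image('wrist'); L.append(cv2.GaussianBlur(im['pixels'][120:230,290:480],(0,0),1).astype(float))
    if i in(0,7):
        for t in ['caddy_grip','caddy_bar','hook_curl','caddy']: print(t,[(np.array(q['position']).round(1),round(q['p'],2)) for q in spotter.place_of(t,im)[:1]])
for l in L[1:]:
    print(np.abs(l-L[0]).mean().round(2), np.array(cv2.phaseCorrelate(l.mean(2),L[0].mean(2))[0]).round(3))
cv2.imwrite('pics/w22.png',cv2.resize(im['pixels'],None,fx=1.5,fy=1.5)); st()
E
```

```text
caddy_grip []
caddy_bar [(array([574.6,  14.7, 164. ]), 0.88)]
hook_curl [(array([573.7,  19.4, 176.6]), 0.79)]
caddy [(array([574. ,  16.3,  55.6]), 0.56)]
caddy_grip [(array([466.9,  22.5, 116.7]), 0.81)]
caddy_bar [(array([575.6,  16.3, 161.9]), 0.81)]
hook_curl [(array([573.7,  19.5, 176. ]), 0.65)]
caddy [(array([577.3,  16.9,  55.5]), 0.85)]
0.4 [ 0.012 -0.01 ]
0.4 [ 0.021 -0.001]
0.4 [ 0.012 -0.021]
0.4 [ 0.008 -0.002]
0.42 [ 0.009 -0.007]
0.42 [0.009 0.007]
0.41 [0.015 0.017]
t 34.6333 tcp [418.901  21.714 201.563] w 27.05069243022056 F [ 0.867  0.041 -0.193]
[[ 0.05   0.999 -0.   ]
 [ 0.999 -0.05  -0.   ]
 [-0.    -0.    -1.   ]]
```

View pics/w22.png

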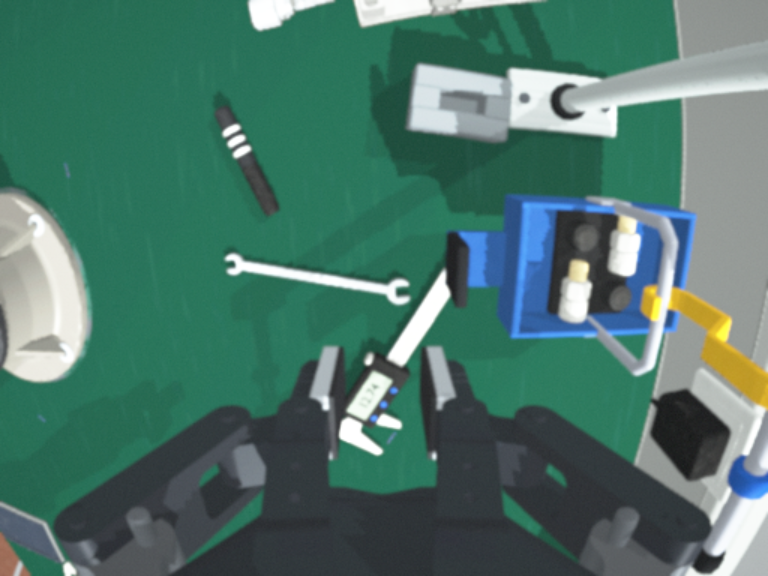

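```bash
python3 -c "
from h import *
print(job.job_done())"
```

```text
the job is handed in; nothing more can be done
None
```

The S-hook hangs on the bare stretch of rail. The caddy hangs by its bar in the hook's lower curl, released and still. I handed the job in at about 34.6 s of the 72 s; no verdict was reported.

- **Hook on the rail:** it measured about 12 mm to the -y side of rail_mid, between the collars. It was let go and the gripper withdrawn before I fetched the caddy.
- **Caddy in the hook:** the last estimates put the bar at about (575, 16, 163) mm and the curl centre at about (574, 19, 176) mm. I took the bar as seated because the caddy's load left the gripper as I lowered it, and the pictures show the bar inside the curl.
- **Level and still:** the caddy's tilt came out at about 0.03 to 0.06 rad. Eight wrist pictures over about 0.4 s showed no motion (shifts under 0.03 px).
- **Left alone:** the calipers and flux pot were found where they started, within the spotter's accuracy. The gripper was clear of everything.

**Disagreement:** the height estimates scatter by several millimetres between cameras, with the bar at 161 to 170 mm and the curl at 174 to 178 mm. The bar height relative to the curl (about 7 mm below when seated, 12 mm allowed) is therefore not confirmed by measurement. The last pair above would put it 13 mm below.

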